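# Dismantle a cell compression stack

## Robot

A 6-joint arm with a two-finger parallel gripper is mounted at the origin on a cart in front of the work surface, level with it; the furniture and walls round the work are solid. World frame = base frame: x ahead of the robot, y to its left, z up, the work surface at z = 0. Lengths are in mm, angles in rad, forces in N, time in s.
With the tool pointing down it reaches from about 375 to 825 mm from the base axis. Payload 5.5 kg.
Tool frame: the origin (TCP) lies on the centre line of the jaws, within the pads' length; the fingertips stand 11 mm ahead of it and the grasp point (between the pads) lies 8 mm behind it (manip.nose_length is the distance from the TCP to the fingertips, in mm); z points along the fingers, y is the line along which they close (so a half turn about z gives the same grasp; the last joint's range is limited). The gripper opens to 85 mm and grips with 20 to 120 N. Pads are 22 mm wide; open, the fingers measure 114 mm over their backs; the gripper's body (76 mm by 85 mm) begins 54 mm behind the grasp point. The pads swing forward as they close: fully open they stand 13 mm farther back than shut.
Start: joints at [1.346, 0.314, -0.047, 1.21, 0, 1.571], TCP at [133.744, 584.9, 242.299] pointing down, gripper open.
Joint ranges: [-2.67, 2.67], [-0.69, 1.73], [-1.03, 1.25], [-2.08, 2.16], [-1.42, 1.45], [-3.14, 3.14]. Speed limits (rad/s): [2.39, 2.39, 3.01, 3.14, 3.14, 3.14].

## Interface

Orientations are given as a rotation vector (axis times angle).
In Python, from station import manip gives the robot as it stands.
- The arm moves only by the tool drive_tool, never from a script. Its arguments are lists of equal length, an entry for each row: "slide": the shift along the tool's x, y, z each as a share of 20 cm, from -1 to 1, a list of three; "dr": the turn, a rotation vector about the tool's x, y, z each as a share of 180 degrees, from -1 to 1, a list of three. A call has 1 to 20 rows; each row is the pose to reach, as a shift and turn from the pose commanded when the call began, along the tool's axes at that moment, turning the shorter way round; what a row does not reach only later rows make up. A row lasts 1/10 s, in which the tool goes at most 50 mm and 8.59 degrees, less where a joint would pass 70% of its speed; a pose out of reach is approached as far as the arm can. A call with a number of a shift or a turn outside -1 to 1 is refused whole. A call with a gripper value outside its range is refused whole. "jaw" is the gripper command: -1 is fully open, 1 is shut, values between are in proportion, set as the call begins (left out, the last holds). The fingers move at their own pace and stop on an object; "newtons" is the grip in N (left out, the last holds). Time passes only in rows, so rows that repeat a pose let the fingers close. It gives the time, the measured TCP pose, the force, the opening and the grip force at its end, in the units of the state.
- manip.sense(): the state, without advancing time (a new reading comes with each control period).
- manip.grab_frame(name): name is "scene" or "top"; returns a dict with "img" (384x512x3 uint8, red, green, blue), "z_map" (384x512 float32, mm along the optical axis (not along the pixel's ray), 0 where there is no reading), "camera_matrix" (3x3 intrinsics, pixels), "k1" (the pictures are not rectified: a ray, as slopes to the right and down, at radius r is drawn at 1 + k1 r^2 times it, then the intrinsics apply), "world_from_camera" (4x4, takes a point from camera to world coordinates). Camera axes: x right, y down, z forward; pixel columns grow to the right and rows downward; lengths in mm; the calibration is good to about 2 mm. A picture is of the moment at which its call begins.
- manip.sign_off(): hands the job in; it is judged then, once.
The state is a dict: "time": time; "joint_positions": joint angles; "qd": joint speeds; "tau": joint torques, N m; "eef_pos": TCP position; "tool_rot": TCP orientation; "wrist_force": force on the tool from outside, world axes, zero at the start; "wrist_torque": the same for the moment, N m; "width": opening from 0.0 (shut) to 1.0 (fully open); "grasp_force": force on a finger pad.
Only numpy, scipy, OpenCV 4.12 (cv2) and the standard library are available. Lean on these libraries where they do the work, as an engineer would, in place of code of your own. Each camera call takes 0.05 s, during which the arm holds its last target. There are 200 camera calls.

## Task

The compression test is over: take the stack on the steel press base apart from the top down, one piece at a time, and set each piece on the rest made for it: the round weight upright in the round rimmed dish, then the foam pad on the small plate between its four end dowels, then the aluminium pressure plate in the black cradle between its end lips, and last the pouch cell across the two white rails of the cell rest. Centre each piece and lay it flat and lengthwise with its rest, and leave the round tin of finger cots where it stands.

Things in the scene. Friction and masses are not known exactly. Their poses are not given: they have to be found in the camera images.
- weight_center (a point): round steel weight with a grip knob, top of the stack; 44 mm tall: body 34 mm diameter from its underside to 26 mm up, neck 16 mm diameter at 29 to 32 mm, knob 22 mm diameter at 36 to 44 mm. The point is on its axis, half-way up (22 mm above its underside). Mass about 0.2 kg. z is up along its axis.
- pad_center (a point): black foam pad, treated as a rigid block, under the weight; 30 mm (its x) by 52 mm (its y), 12 mm thick. The point is its centre, 6 mm above its underside. Grasp across the 30 mm. About 20 g.
- plate_center (a point): aluminium pressure plate under the pad; 50 mm (its x) by 70 mm (its y), 14 mm thick. The point is its centre, 7 mm above its underside. Grasp across the 50 mm. About 0.12 kg.
- cell_center (a point): yellow-edged grey pouch cell, rigid, bottom of the stack, lying on the press base; body 65 mm (its x) by 84 mm (its y), 5.5 mm thick, with two thin tabs beyond the +y end. The point is the centre of its body, 2.8 mm above its underside. Grasp across the 65 mm. About 60 g. Either end may point either way on the rest.
- press_base_top (a point): fixed steel press base on which the stack stands at the start, all its pieces within a few mm of centred and within about 0.25 rad of its yaw; the point is the centre of its top face, 22 mm above the bench. Its upper block is 50 mm (x) by 76 mm (y), so the cell overhangs it by about 7 mm on each x side, with 14 mm free below the overhang down to a 74 by 112 mm foot that is 8 mm thick.
- weight_dish_top (a point): fixed round grey dish for the weight, 72 mm outside; the point is the centre of its floor, 6 mm above the bench. Its rim rises 4 mm above the floor; 62 mm free inside the rim.
- pad_rest_top (a point): fixed small aluminium plate for the foam pad, 40 mm (x) by 90 mm (y), 10 mm thick; the point is the centre of its top face, 10 mm above the bench. A pair of 6 mm dowels stands at each y end, 10 mm higher than the face, 72 mm free between the pairs. The pad's length goes along y.
- plate_cradle_top (a point): fixed black cradle for the pressure plate, 56 mm (x) by 114 mm (y); the point is the centre of its upper face, 10 mm above the bench. A lip rises 8 mm above the face at each y end, 95 mm free between the lips; the x sides are open. The plate's length goes along y.
- cell_rest_top (a point): fixed cell rest: a grey foot 60 mm (x) by 124 mm (y), 6 mm thick, with two white rails 50 mm long in x, 12 mm wide, at y = -27 and +27 mm; the point is the centre between the rails at the height of their tops, 22 mm above the bench. The cell lies on both rails, its length along y, overhanging them by about 7 mm on each x side.
- tin_center (a point): round white tin of finger cots, a loose bystander, 68 mm diameter, 34 mm tall, standing among the rests; the point is on its axis, 17 mm above the bench. Leave it alone. Mind the tall stack of black trays on the bench behind the work, 0.27 m high: it fills x > 0.63 m for y from -0.30 to -0.06 m, so carry things past in front of it.
Not all that is in view belongs to the job. What is shaped like the part that bears cell_center but purple or red is not meant.

How it is judged:
By the outcome, as a careful person would: the job done as asked, in the order asked, and still so for the second after the job is handed in, with the robot touching nothing.
It also fails if it takes over 141 s, if anything falls off the work surface, if the arm or the gripper's body presses on something with over 40 N, if the wrist force passes 120 N, or if a joint passes its speed limit or range.

## Working session

There is one attempt and no reset: what is moved stays moved. The work goes in short steps, Python scripts to look and compute and a tool call to move; the robot and the scene stay as the last step left them, time stands still between calls to the robot, and variables do not carry over. Pictures are saved under pics/ and viewed, at most 14 in all, crops included, and the job is handed in when it is done.

Besides the shell and the picture viewer there is one more tool, called after ">>>" as name(argument=value, ...) on one line, values as JSON. drive_tool: Moves the arm, as the interface text tells. Its arguments: {"type":"object","properties":{"slide":{"type":"array"},"dr":{"type":"array"},"jaw":{"type":"number"},"newtons":{"type":"number"}},"required":["slide","dr"]}

```bash
ls; mkdir -p pics; cat > h.py <<'E'
import numpy as np, cv2
from station import manip
def grab(n,save=None):
    f=manip.grab_frame(n)
    if save: cv2.imwrite('pics/'+save,f['img'][:,:,::-1])
    return f
def ray(f,uv):
    K=np.array(f['camera_matrix'],float); 
    uv=np.array(uv,float).reshape(-1,1,2)
    p=cv2.undistortPoints(uv,K,np.array([f['k1'],0,0,0,0.]))[:,0]
    T=np.array(f['world_from_camera'])
    d=np.c_[p,np.ones(len(p))]@T[:3,:3].T
    return T[:3,3],d
def onz(f,uv,z):
    o,d=ray(f,uv); return o+d*((z-o[2])/d[:,2])[:,None]
def cloud(f):
    h,w=f['z_map'].shape
    v,u=np.mgrid[:h,:w]
    o,d=ray(f,np.c_[u.ravel(),v.ravel()])
    return (o+d*f['z_map'].ravel()[:,None]).reshape(h,w,3)
E
python3 - <<'E'
from h import *
for n in('scene','top'):
    f=grab(n,n+'0.png'); print(n,np.round(f['camera_matrix'],1).tolist(),f['k1'],np.round(f['world_from_camera'],3).tolist(),(f['z_map']>0).mean())
s=manip.sense(); print(s['eef_pos'],s['tool_rot'],s['time'],s['width'])
E
```

```text
pics
scene [[361.2, 0.0, 252.7], [0.0, 361.2, 187.8], [0.0, 0.0, 1.0]] -0.0588454834912342 [[0.733, -0.335, 0.592, -66.963], [-0.68, -0.335, 0.652, -786.631], [-0.02, -0.88, -0.474, 612.852], [0.0, 0.0, 0.0, 1.0]] 0.9962209065755209
top [[486.9, 0.0, 257.5], [0.0, 486.9, 192.8], [0.0, 0.0, 1.0]] 0.05538654898704497 [[0.02, -0.981, 0.192, 291.826], [-1.0, -0.02, 0.0, -11.536], [0.004, -0.192, -0.981, 1675.857], [0.0, 0.0, 0.0, 1.0]] 0.995941162109375
[133.61797072 584.40693531 241.50470977] [-3.52362905e-01 -3.12156903e+00  2.44714664e-03] 0.1 0.9963913381313776
```

View pics/scene0.png

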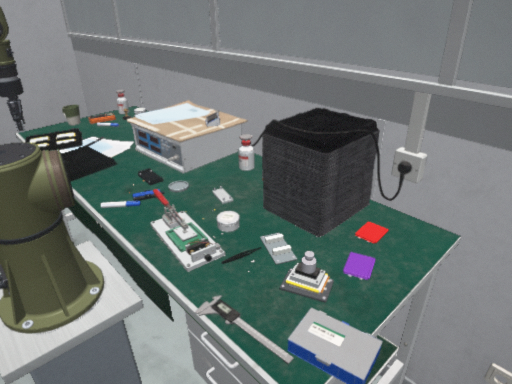

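View pics/top0.png

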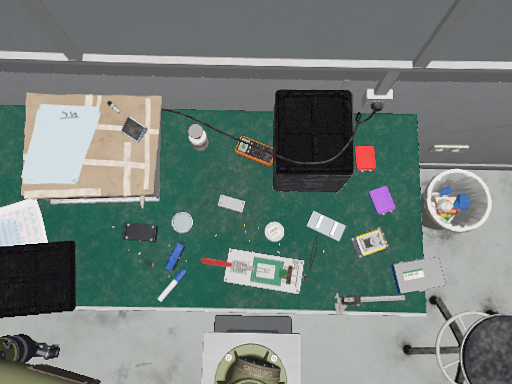

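Top view: stack at (371,241), cell rest (326,226), tin (275,232), pad rest (231,204), dish (182,222), black cradle candidate (140,232). The red (365,158) and purple (382,200) plates are decoys. I'll enlarge the work area to confirm.

```bash
python3 - <<'E'
from h import *
a=cv2.imread('pics/top0.png'); b=cv2.imread('pics/scene0.png')
c=cv2.resize(a[190:275,110:400],(800,234),interpolation=cv2.INTER_CUBIC)
d=cv2.resize(b[160:305,130:345],(534,360),interpolation=cv2.INTER_CUBIC)
o=np.zeros((600,800,3),np.uint8);o[:234]=c;o[236:596,:534]=d
cv2.imwrite('pics/crop0.png',o)
f=manip.grab_frame('top'); P=cloud(f)
np.set_printoptions(suppress=True)
for n,(u,v) in dict(stack=(371,241),cellrest=(326,226),tin=(275,232),padrest=(231,204),dish=(182,222),crad=(140,232)).items(): print(n,P[v,u].round(),onz(f,[(u,v)],10).round())
E
```

```text
stack [ 451. -385.   80.] [[ 458. -401.   10.]]
cellrest [ 506. -249.    6.] [[ 506. -249.   10.]]
tin [479. -73.  32.] [[482. -74.  10.]]
padrest [577.  81.   2.] [[576.  80.  10.]]
dish [510. 248.   4.] [[510. 247.  10.]]
crad [472. 386.  16.] [[473. 388.  10.]]
```

View pics/crop0.png

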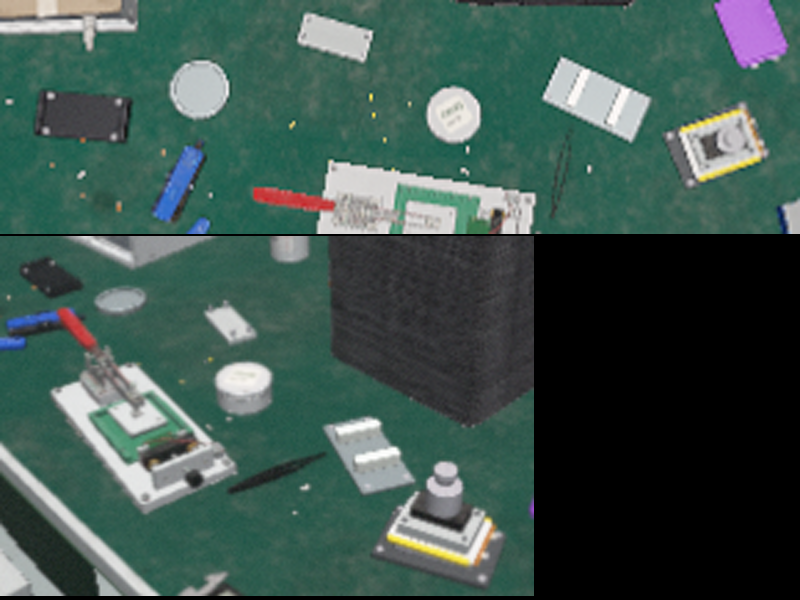

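The crop confirms all the rests. The stack has the yellow-edged cell under plate, pad and weight, and the cradle shows two end lips. Next I'll measure the poses.

```bash
cat >> h.py <<'E'
def rect(f,mask,z):
    """largest contour of mask (4x upsampled) cast onto plane z -> centre, sizes, yaw of the long axis"""
    S=4
    m=cv2.resize(mask.astype(np.float32),None,fx=S,fy=S,interpolation=cv2.INTER_LINEAR)
    m=(m>0.5).astype(np.uint8)
    c=max(cv2.findContours(m,cv2.RETR_EXTERNAL,cv2.CHAIN_APPROX_NONE)[0],key=cv2.contourArea)[:,0]
    p=onz(f,(c+0.5)/S-0.5,z)[:,:2].astype(np.float32)
    (cx,cy),(w,h),a=cv2.minAreaRect(p)
    a=np.radians(a)
    if w>h: ang=a
    else: ang=a+np.pi/2; w,h=h,w
    ang=(ang+np.pi/2)%np.pi-np.pi/2
    M=cv2.moments(p.reshape(-1,1,2)); 
    return dict(c=np.round((cx,cy),1),m=np.round((M['m10']/M['m00'],M['m01']/M['m00']),1),wh=np.round((w,h),1),yaw_long=round(float(ang),3))
def avg(n,k=4):
    fs=[manip.grab_frame(n) for _ in range(k)]
    f=fs[0]; f['img']=np.mean([x['img'] for x in fs],0); return f
def blob(mask,uv):
    n,l=cv2.connectedComponents(mask.astype(np.uint8))
    u,v=uv; ids=l[v-2:v+3,u-2:u+3]; ids=ids[ids>0]
    return l==np.bincount(ids).argmax()
E
python3 - <<'E'
from h import *
f=avg('top'); g=f['img']; np.save('top0.npy',g)
R,G,B=g[...,0],g[...,1],g[...,2]
hsv=cv2.cvtColor(g.astype(np.uint8),cv2.COLOR_RGB2HSV).astype(int)
print('bench',g[215,205],hsv[215,205],'cradle',g[232,140],hsv[232,140],'foot',g[243,352+4])
green=(hsv[...,0]>62)&(hsv[...,0]<95)&(hsv[...,1]>110)
nb=~green
for n,uv,z in (('base',(371,241),8),('cellrest',(326,226),6),('tin',(275,232),34),('padrest',(231,204),10),('dish',(182,222),10),('crad',(140,232),12)):
    b=blob(nb,uv); print(n,b.sum(),rect(f,b,z))
cv2.imwrite('pics/m.png',cv2.resize((nb[190:275,110:400]*255).astype(np.uint8),None,fx=2,fy=2))
# stack detail
print('stack yellow')
yel=(hsv[...,0]>18)&(hsv[...,0]<35)&(hsv[...,1]>110)
print(np.argwhere(yel[225:260,350:395]).min(0),np.argwhere(yel[225:260,350:395]).max(0))
c=g[222:262,348:394].astype(np.uint8)[:,:,::-1]
s=avg('scene'); np.save('scene0.npy',s['img'])
d=s['img'][245:305,275:340].astype(np.uint8)[:,:,::-1]
c=cv2.resize(c,None,fx=8,fy=8,interpolation=cv2.INTER_NEAREST);d=cv2.resize(d,None,fx=6,fy=6,interpolation=cv2.INTER_NEAREST)
o=np.zeros((400,770,3),np.uint8);o[:c.shape[0],:c.shape[1]]=c;o[:d.shape[0],375:375+d.shape[1]]=d
cv2.imwrite('pics/stack0.png',o)
E
```

```text
bench [57.25 97.   84.25] [ 80 105  97] cradle [68.5  68.25 71.75] [120  11  71] foot [104.25 105.   108.5 ]
base 150156 {'c': array([674.2,  -5. ]), 'm': array([690. , -14.9]), 'wh': array([1889.2, 1362.7]), 'yaw_long': -1.55}
cellrest 692 {'c': array([ 506. , -253.3]), 'm': array([ 507.7, -249.8]), 'wh': array([139.1,  66.8]), 'yaw_long': 1.142}
tin 355 {'c': array([480.7, -69.4]), 'm': array([480.9, -69.3]), 'wh': array([72.2, 71.6]), 'yaw_long': -0.767}
padrest 150156 {'c': array([673.7,  -5. ]), 'm': array([689.6, -14.9]), 'wh': array([1886.9, 1361. ]), 'yaw_long': -1.55}
dish 150156 {'c': array([673.7,  -5. ]), 'm': array([689.6, -14.9]), 'wh': array([1886.9, 1361. ]), 'yaw_long': -1.55}
crad 604 {'c': array([478.4, 392.9]), 'm': array([474.7, 388.8]), 'wh': array([127.2,  75.9]), 'yaw_long': 1.556}
stack yellow
[5 7] [30 35]
```

View pics/stack0.png

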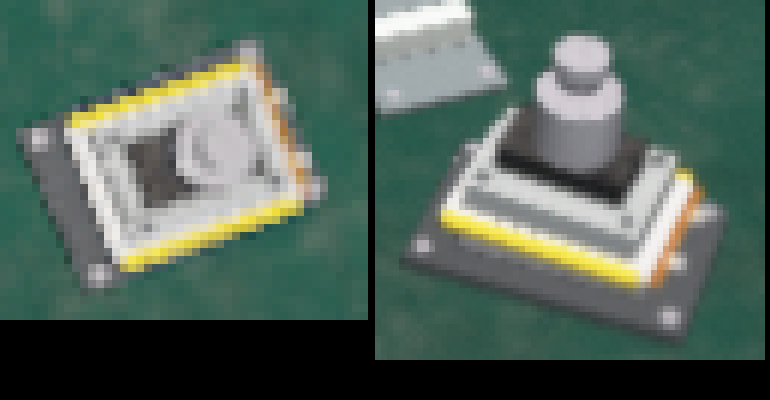

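```bash
python3 - <<'E'
from h import *
f=manip.grab_frame('top'); g=np.load('top0.npy')
d=g[...,1]-g[...,0]; print('bench G-R',d[215,205],d[228,215],d[222,182],d[204,231],d[226,326])
nb=(d<18).astype(np.uint8)
for n,(u,v),z,r in (('base',(369,242),8,28),('cellrest',(326,226),6,24),('tin',(275,232),34,14),('padrest',(231,204),10,20),('dish',(182,222),10,16),('crad',(140,232),12,22)):
    m=np.zeros_like(nb); m[v-r:v+r,u-r:u+r]=nb[v-r:v+r,u-r:u+r]
    m=cv2.morphologyEx(m,cv2.MORPH_OPEN,np.ones((3,3),np.uint8))
    b=blob(m,(u,v)); print(n,b.sum(),rect(f,b,z))
# white rails of cell rest
w=g.min(2)>np.percentile(g[212:240,305:347].min(2),0)*0+225
m=np.zeros_like(nb); m[210:242,304:348]=w[210:242,304:348]
n,l,st,ce=cv2.connectedComponentsWithStats(m)
for i in range(1,n):
    if st[i,4]>8: print('rail',st[i,4],rect(f,l==i,22))
# stack in top image: yellow strips
hsv=cv2.cvtColor(g.astype(np.uint8),cv2.COLOR_RGB2HSV).astype(int)
yel=(hsv[...,0]>18)&(hsv[...,0]<35)&(hsv[...,1]>110)
m=np.zeros_like(nb); m[222:262,348:394]=yel[222:262,348:394]
n,l,st,ce=cv2.connectedComponentsWithStats(m)
for i in range(1,n):
    if st[i,4]>8: print('yellow',st[i,4],rect(f,l==i,27.5))
dark=g.max(2)<95; m=np.zeros_like(nb); m[236:250,360:376]=dark[236:250,360:376]
for row in g[232:252,362:384].mean(2).astype(int): print(*row)
E
```

```text
bench G-R 39.75 44.25 7.0 1.0 6.5
base 731 {'c': array([ 453.7, -395.7]), 'm': array([ 454. , -395.7]), 'wh': array([116. ,  78.6]), 'yaw_long': -1.172}
cellrest 639 {'c': array([ 508.2, -248.1]), 'm': array([ 508.2, -248. ]), 'wh': array([127.3,  64.1]), 'yaw_long': 1.146}
tin 319 {'c': array([480.6, -69.4]), 'm': array([480.9, -69.1]), 'wh': array([67.1, 63.5]), 'yaw_long': 0.017}
padrest 314 {'c': array([579. ,  80.5]), 'm': array([579.2,  80.7]), 'wh': array([93.4, 45.2]), 'yaw_long': 1.31}
dish 358 {'c': array([509.9, 246.7]), 'm': array([509.8, 246.7]), 'wh': array([72.4, 71.2]), 'yaw_long': 0.046}
crad 533 {'c': array([472.6, 388.8]), 'm': array([472.9, 388.6]), 'wh': array([115.5,  57.8]), 'yaw_long': 1.502}
rail 42 {'c': array([ 520.7, -224.3]), 'm': array([ 520.6, -224.1]), 'wh': array([49.3, 12.6]), 'yaw_long': -0.415}
rail 44 {'c': array([ 497.8, -272.7]), 'm': array([ 498., -273.]), 'wh': array([50.9, 12.8]), 'yaw_long': -0.409}
yellow 35 {'c': array([ 481.7, -384.2]), 'm': array([ 481.5, -383.8]), 'wh': array([75.2,  6.9]), 'yaw_long': -1.229}
yellow 43 {'c': array([ 42
[... 1091 characters left out ...]
185 147 107 154 183 197
182 206 163 92 78 77 76 80 71 145 181 195 201 199 198 195 183 176 179 156 129 186
178 202 192 123 69 87 79 80 78 70 109 149 170 171 186 198 199 202 203 189 169 196
160 189 207 157 87 87 80 74 106 112 149 170 174 177 190 200 200 200 206 203 198 210
158 177 204 163 83 104 112 151 180 180 194 203 202 201 200 205 200 200 213 205 191 195
184 161 195 188 170 178 180 195 204 202 201 200 206 200 207 218 203 198 203 193 173 156
220 156 178 180 174 195 202 201 199 205 208 213 216 203 208 212 189 176 161 156 149 98
235 182 198 172 138 186 206 209 215 216 213 216 209 190 174 156 150 148 112 65 71 73
236 195 183 195 194 212 215 213 218 207 195 180 166 163 143 105 64 61 73 75 74 73
```

```bash
python3 - <<'E'
from h import *
f=manip.grab_frame('top'); s=manip.grab_frame('scene')
for n,F in(('top',f),('scene',s)):
    P=cloud(F)
    near=np.hypot(P[...,0]-453,P[...,1]+395)<60
    for lo,hi in((86,110),(62,110),(47,60)):
        q=P[near&(P[...,2]>lo)&(P[...,2]<hi)]
        print(n,lo,len(q),q.mean(0).round(1),(q[:,:2].min(0)+q[:,:2].max(0))/2, np.ptp(q,axis=0).round())
print(onz(s,[(309.3,252.5)],97.5),onz(s,[(309.3,260)],79.5))
J=manip.sense(); print(J['joint_positions'])
E
```

```text
top 86 41 [ 456.  -394.2   97. ] [ 456.8475715  -393.98154415] [26. 20. 18.]
top 62 96 [ 454.2 -391.3   85.2] [ 454.79682493 -390.92228873] [32. 44. 42.]
top 47 69 [ 451.2 -389.3   52.4] [ 455.85344535 -396.77402406] [57. 70. 13.]
scene 86 72 [ 450.8 -396.8   96.5] [ 452.58564134 -395.38687516] [21. 21. 12.]
scene 62 240 [ 447.3 -399.4   82. ] [ 453.43584865 -396.15718776] [35. 32. 38.]
scene 47 168 [ 446.  -399.5   53.2] [ 451.42951602 -394.67364053] [45. 57. 12.]
[[ 457.45993777 -392.98001214   97.5       ]] [[ 454.79555887 -396.48108203   79.5       ]]
[ 1.34600009e+00  3.13427076e-01 -4.70726267e-02  1.21019370e+00
 -7.38395482e-06  1.57079940e+00]
```

```bash
cat >> h.py <<'E'
from scipy.spatial.transform import Rotation as Rn
def Rphi(phi):  # tool down, closing line (tool y) at world angle phi
    y=np.array([np.cos(phi),np.sin(phi),0]); z=np.array([0,0,-1.]); return Rn.from_matrix(np.c_[np.cross(y,z),y,z])
def plan(wps,exact=False):
    """from the measured pose through (x,y,z,phi): call numbers. phi taken mod pi, nearest to radial direction"""
    s=manip.sense(); p=np.array(s['eef_pos']); R=Rn.from_rotvec(s['tool_rot'])
    print('now',p.round(1),'phi',round(float(np.arctan2(*R.as_matrix()[[1,0],1])),3),'t',round(s['time'],1))
    for x,y,z,phi in wps:
        if not exact:
            j=np.arctan2(y,x); phi=j+(phi-j+np.pi/2)%np.pi-np.pi/2
        T=Rphi(phi); q=np.array([x,y,z])
        sl=R.inv().apply(q-p)/200; dr=(R.inv()*T).as_rotvec()/np.pi
        n=max(np.linalg.norm(q-p)/50,np.abs(np.linalg.norm(dr))*180/8.59)
        print((x,y,z,round(phi,3)),'slide',sl.round(3).tolist(),'dr',dr.round(4).tolist(),'rows>=%.1f'%n, '!!' if abs(sl).max()>1 else '')
        p,R=q,T
E
python3 - <<'E'
from h import *
print(manip.nose_length,[a for a in dir(manip) if a[0]!='_'])
plan([(290,460,230,.95),(420,300,230,.75),(470,110,230,.6),(470,-80,220,.5),(462,-250,220,.4),(454.5,-395,200,.4)],True)
E
```

```text
11.0 ['Unreachable', 'grab_frame', 'nose_length', 'sense', 'sign_off']
now [133.8 584.9 242.4] phi 1.346 t 0.7
(290, 460, 230, 0.95) slide [-0.901, -0.435, 0.062] dr [0.0, -0.0, 0.126] rows>=4.0 
(420, 300, 230, 0.75) slide [-0.994, -0.273, 0.0] dr [0.0, 0.0, 0.0637] rows>=4.1 
(470, 110, 230, 0.6) slide [-0.866, -0.465, 0.0] dr [0.0, 0.0, 0.0477] rows>=3.9 
(470, -80, 220, 0.5) slide [-0.784, -0.536, 0.05] dr [0.0, 0.0, 0.0318] rows>=3.8 
(462, -250, 220, 0.4) slide [-0.727, -0.443, 0.0] dr [0.0, 0.0, 0.0318] rows>=3.4 
(454.5, -395, 200, 0.4) slide [-0.653, -0.317, 0.1] dr [0.0, 0.0, 0.0] rows>=2.9
```

>>> drive_tool(slide=[[-0.9,-0.435,0.06],[-0.9,-0.435,0.06],[-0.9,-0.435,0.06],[-0.9,-0.435,0.06],[-0.9,-0.435,0.06],[-0.9,-0.435,0.06]], dr=[[0,0,0.126],[0,0,0.126],[0,0,0.126],[0,0,0.126],[0,0,0.126],[0,0,0.126]], jaw=-1, newtons=40)

```text
time: 1.3
eef_pos: [290.7, 459.3, 230.4]
tool_rot: [-0.963, -2.99, -0.0]
wrist_force: [0.4, 0.3, -0.1]
width: 1.0
grasp_force: 0.0
```

>>> drive_tool(slide=[[-0.994,-0.273,0],[-0.994,-0.273,0],[-0.994,-0.273,0],[-0.994,-0.273,0],[-0.994,-0.273,0],[-0.994,-0.273,0]], dr=[[0,0,0.064],[0,0,0.064],[0,0,0.064],[0,0,0.064],[0,0,0.064],[0,0,0.064]])

```text
time: 1.9
eef_pos: [420.1, 300.2, 230.5]
tool_rot: [-1.256, -2.879, -0.001]
wrist_force: [-0.5, 0.5, 0.5]
width: 0.998
grasp_force: 0.0
```

>>> drive_tool(slide=[[-0.866,-0.465,0],[-0.866,-0.465,0],[-0.866,-0.465,0],[-0.866,-0.465,0],[-0.866,-0.465,0],[-0.866,-0.465,0]], dr=[[0,0,0.048],[0,0,0.048],[0,0,0.048],[0,0,0.048],[0,0,0.048],[0,0,0.048]])

```text
time: 2.5
eef_pos: [469.5, 111.0, 230.4]
tool_rot: [-1.467, -2.777, -0.001]
wrist_force: [-0.1, 0.1, -0.2]
width: 1.002
grasp_force: 0.0
```

>>> drive_tool(slide=[[-0.784,-0.536,0.05],[-0.784,-0.536,0.05],[-0.784,-0.536,0.05],[-0.784,-0.536,0.05],[-0.784,-0.536,0.05],[-0.784,-0.536,0.05]], dr=[[0,0,0.032],[0,0,0.032],[0,0,0.032],[0,0,0.032],[0,0,0.032],[0,0,0.032]])

```text
time: 3.1
eef_pos: [469.7, -78.4, 220.2]
tool_rot: [-1.604, -2.701, -0.001]
wrist_force: [-0.7, 0.5, -0.5]
width: 1.001
grasp_force: 0.0
```

>>> drive_tool(slide=[[-0.727,-0.443,0],[-0.727,-0.443,0],[-0.727,-0.443,0],[-0.727,-0.443,0],[-0.727,-0.443,0],[-0.727,-0.443,0]], dr=[[0,0,0.032],[0,0,0.032],[0,0,0.032],[0,0,0.032],[0,0,0.032],[0,0,0.032]])

```text
time: 3.7
eef_pos: [461.8, -247.9, 220.1]
tool_rot: [-1.736, -2.618, -0.002]
wrist_force: [-0.6, 0.9, 0.1]
width: 1.0
grasp_force: 0.0
```

>>> drive_tool(slide=[[-0.653,-0.317,0.1],[-0.653,-0.317,0.1],[-0.653,-0.317,0.1],[-0.653,-0.317,0.1],[-0.653,-0.317,0.1],[-0.653,-0.317,0.1]], dr=[[0,0,0],[0,0,0],[0,0,0],[0,0,0],[0,0,0],[0,0,0]])

```text
time: 4.3
eef_pos: [453.9, -392.8, 200.4]
tool_rot: [-1.736, -2.618, -0.001]
wrist_force: [-0.2, -1.0, 0.1]
width: 0.997
grasp_force: 0.0
```

```bash
python3 - <<'E'
from h import *
s=manip.sense(); print(s['joint_positions'].round(3) if hasattr(s['joint_positions'],'round') else s['joint_positions'])
plan([(454.5,-395,130,.4),(454.5,-395,71.5,.4)],True)
f=grab('scene'); v=f['img'][140:310,230:400,::-1]
cv2.imwrite('pics/app.png',cv2.resize(v,None,fx=3,fy=3,interpolation=cv2.INTER_CUBIC))
E
```

```text
[-7.140e-01  3.330e-01 -1.160e-01  1.122e+00  1.000e-03  4.570e-01]
now [ 453.9 -392.8  200.4] phi 0.4 t 4.3
(454.5, -395, 130, 0.4) slide [-0.012, -0.002, 0.352] dr [0.0001, -0.0003, -0.0] rows>=1.4 
(454.5, -395, 71.5, 0.4) slide [0.0, 0.0, 0.292] dr [0.0, 0.0, 0.0] rows>=1.2
```

View pics/app.png

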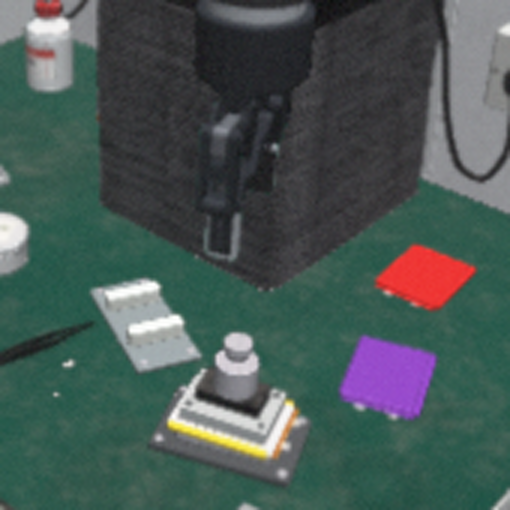

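Gripper is above the stack (fingertip at crop (222,250), knob at (237,345)). I'll lower it and grip the weight's body.

>>> drive_tool(slide=[[-0.012,-0.002,0.35],[-0.012,-0.002,0.35],[-0.012,-0.002,0.5],[-0.012,-0.002,0.6],[-0.012,-0.002,0.644],[-0.012,-0.002,0.644],[-0.012,-0.002,0.644]], dr=[[0,0,0],[0,0,0],[0,0,0],[0,0,0],[0,0,0],[0,0,0],[0,0,0]])

```text
time: 5.05
eef_pos: [454.4, -397.4, 72.7]
tool_rot: [1.737, 2.616, -0.0]
wrist_force: [0.6, -0.2, -0.4]
width: 1.001
grasp_force: 0.0
```

>>> drive_tool(slide=[[0,0,0],[0,0,0],[0,0,0],[0,0,0],[0,0,0],[0,0,0],[0,0,0],[0,0,0],[0,0,0],[0,0,0]], dr=[[0,0,0],[0,0,0],[0,0,0],[0,0,0],[0,0,0],[0,0,0],[0,0,0],[0,0,0],[0,0,0],[0,0,0]], jaw=1, newtons=40)

```text
time: 6.05
eef_pos: [454.2, -397.8, 72.5]
tool_rot: [1.739, 2.615, 0.001]
wrist_force: [0.4, 1.5, 5.5]
width: 0.38
grasp_force: 39.5
```

```bash
python3 - <<'E'
from h import *
plan([(454.2,-397.8,200,.4),(470,-220,210,.4),(480,-40,210,.4),(490,130,210,.42),(510.9,244.5,150,.45)],True)
E
```

```text
now [ 454.2 -397.8   72.5] phi 0.397 t 6.0
(454.2, -397.8, 200, 0.4) slide [-0.001, 0.001, -0.638] dr [0.0004, 0.0003, -0.0009] rows>=2.6 
(470, -220, 210, 0.4) slide [0.788, 0.419, -0.05] dr [0.0, 0.0, 0.0] rows>=3.6 
(480, -40, 210, 0.4) slide [0.809, 0.397, 0.0] dr [0.0, 0.0, 0.0] rows>=3.6 
(490, 130, 210, 0.42) slide [0.763, 0.377, 0.0] dr [0.0, 0.0, -0.0064] rows>=3.4 
(510.9, 244.5, 150, 0.45) slide [0.48, 0.329, 0.3] dr [0.0, 0.0, -0.0095] rows>=2.6
```

>>> drive_tool(slide=[[0,0,-0.05],[0,0,-0.15],[0,0,-0.3],[0,0,-0.45],[0,0,-0.6],[0,0,-0.64],[0,0,-0.64]], dr=[[0,0,0],[0,0,0],[0,0,0],[0,0,0],[0,0,0],[0,0,0],[0,0,0]])

```text
time: 6.75
eef_pos: [454.1, -398.1, 200.6]
tool_rot: [1.738, 2.614, -0.001]
wrist_force: [-0.5, -0.2, -3.0]
width: 0.375
grasp_force: 40.3
```

>>> drive_tool(slide=[[0.1,0.05,0],[0.25,0.13,-0.02],[0.4,0.21,-0.03],[0.56,0.3,-0.04],[0.7,0.37,-0.05],[0.788,0.419,-0.05]], dr=[[0,0,0],[0,0,0],[0,0,0],[0,0,0],[0,0,0],[0,0,0]])

```text
time: 7.35
eef_pos: [468.5, -217.2, 207.4]
tool_rot: [-1.736, -2.614, 0.0]
wrist_force: [-0.6, -1.1, -2.5]
width: 0.378
grasp_force: 40.3
```

>>> drive_tool(slide=[[0.12,0.06,0],[0.27,0.13,0],[0.42,0.21,0],[0.56,0.28,0],[0.7,0.345,0],[0.809,0.397,0]], dr=[[0,0,0],[0,0,0],[0,0,0],[0,0,0],[0,0,0],[0,0,0]])

```text
time: 7.95
eef_pos: [479.0, -38.2, 207.3]
tool_rot: [-1.737, -2.614, 0.002]
wrist_force: [0.2, -0.1, -2.7]
width: 0.381
grasp_force: 40.3
```

>>> drive_tool(slide=[[0.12,0.06,0],[0.27,0.13,0],[0.42,0.21,0],[0.56,0.28,0],[0.68,0.335,0],[0.763,0.377,0]], dr=[[0,0,-0.006],[0,0,-0.006],[0,0,-0.006],[0,0,-0.006],[0,0,-0.006],[0,0,-0.006]])

```text
time: 8.55
eef_pos: [489.5, 131.4, 207.2]
tool_rot: [-1.712, -2.631, 0.004]
wrist_force: [0.6, -0.1, -2.6]
width: 0.382
grasp_force: 40.3
```

>>> drive_tool(slide=[[0.1,0.07,0.05],[0.2,0.14,0.12],[0.3,0.2,0.2],[0.4,0.27,0.25],[0.48,0.329,0.3],[0.48,0.329,0.3],[0.48,0.329,0.3],[0.48,0.329,0.3]], dr=[[0,0,-0.01],[0,0,-0.01],[0,0,-0.01],[0,0,-0.01],[0,0,-0.01],[0,0,-0.01],[0,0,-0.01],[0,0,-0.01]])

```text
time: 9.35
eef_pos: [512.1, 243.7, 149.3]
tool_rot: [-1.674, -2.659, 0.001]
wrist_force: [-0.2, 0.3, -2.4]
width: 0.373
grasp_force: 40.3
```

```bash
python3 - <<'E'
from h import *
plan([(510.9,244.5,50,.45),(510.9,244.5,25.3,.45)],True)
print(manip.sense()['grasp_force'],manip.sense()['width'])
E
```

```text
now [512.1 243.7 149.3] phi 0.447 t 9.3
(510.9, 244.5, 50, 0.45) slide [0.007, -0.003, 0.496] dr [-0.0003, 0.0001, -0.001] rows>=2.0 
(510.9, 244.5, 25.3, 0.45) slide [0.0, 0.0, 0.124] dr [0.0, 0.0, 0.0] rows>=0.5 
40.340499475132674 0.3729462967025248
```

>>> drive_tool(slide=[[0.007,-0.003,0.15],[0.007,-0.003,0.3],[0.007,-0.003,0.45],[0.007,-0.003,0.55],[0.007,-0.003,0.59],[0.007,-0.003,0.605],[0.007,-0.003,0.605],[0.007,-0.003,0.605]], dr=[[0,0,0],[0,0,0],[0,0,0],[0,0,0],[0,0,0],[0,0,0],[0,0,0],[0,0,0]])

```text
time: 10.15
eef_pos: [512.3, 245.7, 29.9]
tool_rot: [1.673, 2.658, 0.003]
wrist_force: [0.2, -1.4, -2.6]
width: 0.373
grasp_force: 40.3
```

>>> drive_tool(slide=[[0,0,0.005],[0,0,0.01],[0,0,0.013],[0,0,0.013],[0,0,0.013]], dr=[[0,0,0],[0,0,0],[0,0,0],[0,0,0],[0,0,0]])

```text
time: 10.65
eef_pos: [511.2, 245.4, 25.9]
tool_rot: [1.673, 2.659, -0.0]
wrist_force: [0.2, 0.6, -1.8]
width: 0.377
grasp_force: 40.3
```

```bash
python3 - <<'E'
from h import *
f=grab('scene'); v=f['img'][120:260,120:260,::-1]
cv2.imwrite('pics/dish1.png',cv2.resize(v,None,fx=4,fy=4,interpolation=cv2.INTER_CUBIC))
E
```

```text
(no output)
```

View pics/dish1.png

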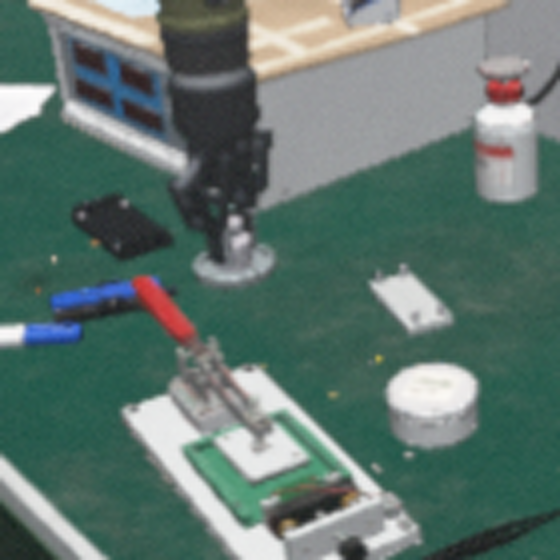

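The weight hangs in the middle of the dish (235,262). I'll touch it down, release part way and lift.

>>> drive_tool(slide=[[0,0,0.003],[0,0,0.006],[0,0,0.006],[0,0,0.006]], dr=[[0,0,0],[0,0,0],[0,0,0],[0,0,0]])

```text
time: 11.1
eef_pos: [511.3, 245.4, 25.0]
tool_rot: [1.673, 2.659, 0.0]
wrist_force: [-1.4, -0.5, 3.1]
width: 0.376
grasp_force: 40.8
```

>>> drive_tool(slide=[[0,0,0],[0,0,0],[0,0,0],[0,0,0],[0,0,0],[0,0,0]], dr=[[0,0,0],[0,0,0],[0,0,0],[0,0,0],[0,0,0],[0,0,0]], jaw=-0.15)

```text
time: 11.7
eef_pos: [511.2, 245.4, 24.7]
tool_rot: [-1.673, -2.659, 0.0]
wrist_force: [0.0, 0.3, 0.1]
width: 0.574
grasp_force: 0.0
```

>>> drive_tool(slide=[[0,0,-0.05],[0,0,-0.15],[0,0,-0.3],[0,0,-0.5],[0,0,-0.75],[0,0,-0.9],[0,0,-0.9]], dr=[[0,0,0],[0,0,0],[0,0,0],[0,0,0],[0,0,0],[0,0,0],[0,0,0]])

```text
time: 12.4
eef_pos: [514.1, 246.8, 210.9]
tool_rot: [1.67, 2.655, 0.013]
wrist_force: [0.9, -0.2, 0.2]
width: 0.576
grasp_force: 0.0
```

```bash
python3 - <<'E'
from h import *
# pad and weight from scene view depth+top
s=avg('scene'); P=cloud(s)
q=P[(np.hypot(P[...,0]-510,P[...,1]-247)<50)&(P[...,2]>36)&(P[...,2]<60)]; print('weight',len(q),q.mean(0).round(1))
f=avg('top'); g=f['img']; 
dark=(g.max(2)<125); m=np.zeros(dark.shape,np.uint8); m[229:255,358:384]=dark[229:255,358:384]
m=cv2.morphologyEx(m,cv2.MORPH_OPEN,np.ones((3,3),np.uint8)); b=blob(m,(371,241)); print('pad top',b.sum(),rect(f,b,53.5))
g=s['img']; o,d=s['world_from_camera'],0
c=s['img'][245:305,275:340].astype(np.uint8)[:,:,::-1]; t=f['img'][222:262,348:394].astype(np.uint8)[:,:,::-1]
c=cv2.resize(c,None,fx=6,fy=6,interpolation=cv2.INTER_NEAREST);t=cv2.resize(t,None,fx=8,fy=8,interpolation=cv2.INTER_NEAREST)
w=cv2.resize(f['img'][200:245,125:225].astype(np.uint8)[:,:,::-1],None,fx=5,fy=5,interpolation=cv2.INTER_CUBIC)
O=np.zeros((600,770,3),np.uint8);O[:320,:368]=t;O[:360,375:765]=c;O[365:590,:500]=w
cv2.imwrite('pics/stack1.png',O)
plan([(490,110,200,.4),(480,-60,200,.4),(470,-230,200,.4),(453,-395,150,.4)],True)
E
```

```text
weight 38 [505.4 243.8  46.6]
pad top 131 {'c': array([ 452.9, -394. ]), 'm': array([ 452.2, -393.9]), 'wh': array([54.1, 30.4]), 'yaw_long': -1.231}
now [510.5 245.  203.4] phi 0.447 t 12.8
(490, 110, 200, 0.4) slide [-0.564, -0.384, 0.018] dr [-0.0008, 0.0, 0.0151] rows>=2.7 
(480, -60, 200, 0.4) slide [-0.763, -0.377, 0.0] dr [0.0, 0.0, 0.0] rows>=3.4 
(470, -230, 200, 0.4) slide [-0.763, -0.377, 0.0] dr [0.0, 0.0, 0.0] rows>=3.4 
(453, -395, 150, 0.4) slide [-0.727, -0.4, 0.25] dr [0.0, 0.0, 0.0] rows>=3.5
```

View pics/stack1.png

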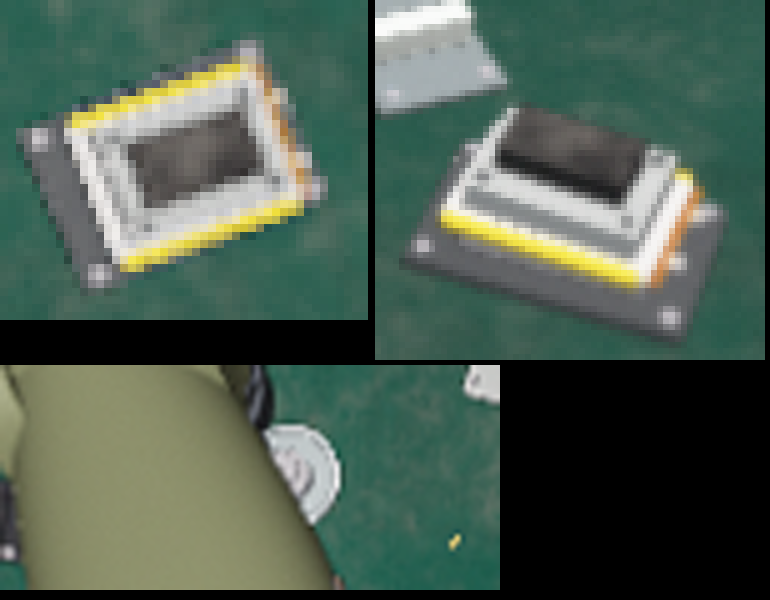

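>>> drive_tool(slide=[[-0.15,-0.1,0],[-0.35,-0.23,0.01],[-0.564,-0.384,0.018],[-0.564,-0.384,0.018],[-0.564,-0.384,0.018]], dr=[[0,0,0.015],[0,0,0.015],[0,0,0.015],[0,0,0.015],[0,0,0.015]], jaw=0)

```text
time: 13.3
eef_pos: [490.4, 109.4, 200.7]
tool_rot: [-1.738, -2.616, 0.0]
wrist_force: [1.0, 1.0, -0.1]
width: 0.498
grasp_force: 0.0
```

>>> drive_tool(slide=[[-0.763,-0.377,0],[-0.763,-0.377,0],[-0.763,-0.377,0],[-0.763,-0.377,0],[-0.763,-0.377,0]], dr=[[0,0,0],[0,0,0],[0,0,0],[0,0,0],[0,0,0]])

```text
time: 13.8
eef_pos: [481.4, -60.7, 200.9]
tool_rot: [1.738, 2.617, -0.0]
wrist_force: [0.1, -0.3, 0.2]
width: 0.499
grasp_force: 0.0
```

>>> drive_tool(slide=[[-0.763,-0.377,0],[-0.763,-0.377,0],[-0.763,-0.377,0],[-0.763,-0.377,0],[-0.763,-0.377,0]], dr=[[0,0,0],[0,0,0],[0,0,0],[0,0,0],[0,0,0]])

```text
time: 14.3
eef_pos: [472.0, -230.3, 200.7]
tool_rot: [1.737, 2.617, 0.0]
wrist_force: [0.3, 0.9, -0.8]
width: 0.501
grasp_force: 0.0
```

>>> drive_tool(slide=[[-0.727,-0.4,0.25],[-0.727,-0.4,0.25],[-0.727,-0.4,0.25],[-0.727,-0.4,0.25],[-0.727,-0.4,0.25],[-0.727,-0.4,0.25],[-0.727,-0.4,0.25]], dr=[[0,0,0.019],[0,0,0.019],[0,0,0.019],[0,0,0.019],[0,0,0.019],[0,0,0.019],[0,0,0.019]])

```text
time: 15.0
eef_pos: [455.0, -392.4, 151.4]
tool_rot: [-1.809, -2.568, -0.001]
wrist_force: [-0.1, 1.4, 1.1]
width: 0.505
grasp_force: 0.0
```

```bash
python3 - <<'E'
from h import *
plan([(452.7,-394,55.5,.34)],True)
E
```

```text
now [ 455.  -392.4  151.4] phi 0.343 t 15.0
(452.7, -394, 55.5, 0.34) slide [-0.004, -0.014, 0.479] dr [0.0002, -0.0002, 0.001] rows>=1.9
```

>>> drive_tool(slide=[[0,-0.01,0.15],[0,-0.01,0.3],[0,-0.01,0.4],[0,-0.01,0.43],[0,-0.01,0.43],[0,-0.01,0.43],[0,-0.01,0.43]], dr=[[0,0,0],[0,0,0],[0,0,0],[0,0,0],[0,0,0],[0,0,0],[0,0,0]])

```text
time: 15.7
eef_pos: [453.1, -395.6, 66.7]
tool_rot: [1.811, 2.564, -0.0]
wrist_force: [-0.0, -0.6, 0.5]
width: 0.499
grasp_force: 0.0
```

```bash
python3 - <<'E'
from h import *
plan([(452.7,-394,55,.34)],True)
f=grab('scene'); v=f['img'][215:305,265:355,::-1]
cv2.imwrite('pics/pad1.png',cv2.resize(v,None,fx=6,fy=6,interpolation=cv2.INTER_CUBIC))
E
```

```text
now [ 453.1 -395.6   66.7] phi 0.341 t 15.7
(452.7, -394, 55, 0.34) slide [0.008, 0.001, 0.059] dr [0.0004, 0.0007, 0.0004] rows>=0.2
```

View pics/pad1.png

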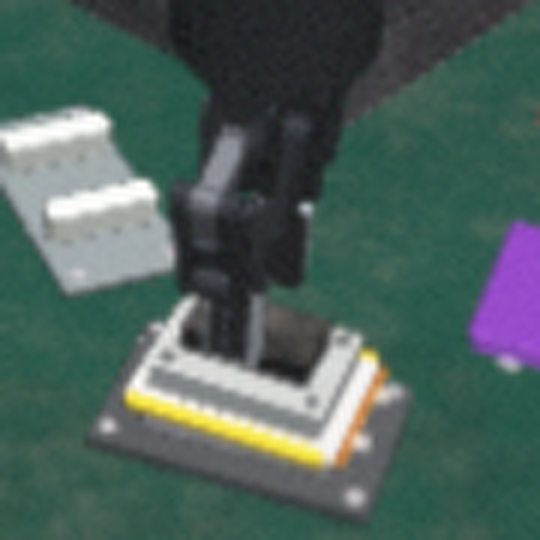

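Fingers straddle the pad's 30 mm width. The near tip is at (240,365), just short of the plate's face. I'll step down gently and watch the force.

>>> drive_tool(slide=[[0.008,0,0.02],[0.008,0,0.04],[0.008,0,0.055],[0.008,0,0.055],[0.008,0,0.055]], dr=[[0,0,0],[0,0,0],[0,0,0],[0,0,0],[0,0,0]])

```text
time: 16.25
eef_pos: [451.3, -393.6, 53.9]
tool_rot: [-1.813, -2.565, -0.0]
wrist_force: [0.2, 0.0, 0.4]
width: 0.498
grasp_force: 0.0
```

>>> drive_tool(slide=[[0,0,0.005],[0,0,0.005],[0,0,0.005]], dr=[[0,0,0],[0,0,0],[0,0,0]])

```text
time: 16.55
eef_pos: [451.5, -393.7, 53.2]
tool_rot: [1.813, 2.566, -0.0]
wrist_force: [-0.7, -0.6, 0.1]
width: 0.499
grasp_force: 0.0
```

>>> drive_tool(slide=[[0,0,0.005],[0,0,0.005],[0,0,0.005]], dr=[[0,0,0],[0,0,0],[0,0,0]])

```text
time: 16.85
eef_pos: [451.4, -393.6, 52.1]
tool_rot: [-1.813, -2.566, -0.0]
wrist_force: [-1.5, 1.2, -0.2]
width: 0.499
grasp_force: 0.0
```

>>> drive_tool(slide=[[0,0,0],[0,0,0],[0,0,0],[0,0,0],[0,0,0],[0,0,0]], dr=[[0,0,0],[0,0,0],[0,0,0],[0,0,0],[0,0,0],[0,0,0]], jaw=1, newtons=30)

```text
time: 17.45
eef_pos: [451.6, -393.7, 52.3]
tool_rot: [1.812, 2.566, -0.0]
wrist_force: [0.7, -0.4, 3.2]
width: 0.344
grasp_force: 31.5
```

>>> drive_tool(slide=[[0,0,-0.03],[0,0,-0.1],[0,0,-0.25],[0,0,-0.5],[0,0,-0.7],[0,0,-0.75],[0,0,-0.75]], dr=[[0,0,0],[0,0,0],[0,0,0],[0,0,0],[0,0,0],[0,0,0],[0,0,0]])

```text
time: 18.15
eef_pos: [452.6, -394.6, 205.1]
tool_rot: [1.81, 2.562, -0.001]
wrist_force: [-0.8, -0.2, -0.0]
width: 0.341
grasp_force: 30.6
```

```bash
python3 - <<'E'
from h import *
# pad rest long yaw 1.31 -> phi=-0.261
print('now first')
plan([(470,-230,200,.34),(490,-60,200,.1),(579.1,80.6,150,1.31-np.pi/2)],True)
f=grab('scene'); v=f['img'][165:305,250:390,::-1]
cv2.imwrite('pics/pad2.png',cv2.resize(v,None,fx=4,fy=4,interpolation=cv2.INTER_CUBIC))
E
```

```text
now first
now [ 452.6 -394.6  205.1] phi 0.341 t 18.1
(470, -230, 200, 0.34) slide [0.747, 0.357, 0.023] dr [0.0008, 0.0014, 0.0002] rows>=3.3 
(490, -60, 200, 0.1) slide [0.768, 0.378, 0.0] dr [0.0, 0.0, 0.0764] rows>=3.4 
(579.1, 80.6, 150, -0.261) slide [0.655, 0.513, 0.25] dr [0.0, 0.0, 0.1148] rows>=3.5
```

View pics/pad2.png

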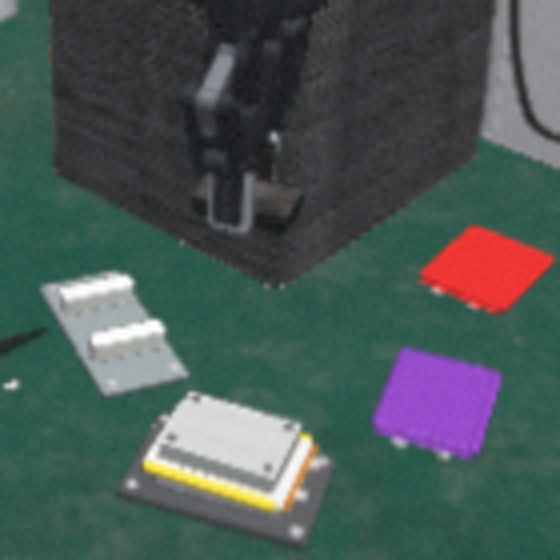

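Pad is held level (250,205). Carrying it to the pad rest.

>>> drive_tool(slide=[[0.15,0.07,0.01],[0.3,0.14,0.02],[0.45,0.22,0.02],[0.6,0.29,0.02],[0.747,0.357,0.02],[0.747,0.357,0.02]], dr=[[0,0,0],[0,0,0],[0,0,0],[0,0,0],[0,0,0],[0,0,0]])

```text
time: 18.8
eef_pos: [467.2, -225.0, 195.8]
tool_rot: [-1.805, -2.565, -0.001]
wrist_force: [-1.0, 0.2, -0.4]
width: 0.342
grasp_force: 30.6
```

>>> drive_tool(slide=[[0.15,0.07,0],[0.3,0.15,0],[0.45,0.22,0],[0.6,0.29,0],[0.768,0.378,0],[0.768,0.378,0]], dr=[[0,0,0.02],[0,0,0.04],[0,0,0.06],[0,0,0.076],[0,0,0.076],[0,0,0.076]])

```text
time: 19.4
eef_pos: [488.0, -55.9, 196.4]
tool_rot: [-2.098, -2.334, 0.001]
wrist_force: [-0.6, -0.1, -0.6]
width: 0.339
grasp_force: 30.6
```

>>> drive_tool(slide=[[0.15,0.1,0.05],[0.3,0.22,0.1],[0.45,0.34,0.15],[0.55,0.43,0.2],[0.655,0.513,0.25],[0.655,0.513,0.25],[0.655,0.513,0.25],[0.655,0.513,0.25],[0.655,0.513,0.25]], dr=[[0,0,0.03],[0,0,0.06],[0,0,0.09],[0,0,0.115],[0,0,0.115],[0,0,0.115],[0,0,0.115],[0,0,0.115],[0,0,0.115]])

```text
time: 20.3
eef_pos: [577.2, 80.6, 148.3]
tool_rot: [2.491, 1.914, -0.0]
wrist_force: [-0.6, -0.5, -0.9]
width: 0.339
grasp_force: 30.6
```

```bash
python3 - <<'E'
from h import *
plan([(579.1,80.6,50,1.31-np.pi/2)],True)
E
```

```text
now [577.2  80.6 148.3] phi -0.261 t 20.3
(579.1, 80.6, 50, -0.261) slide [0.002, 0.009, 0.491] dr [0.0, 0.0001, 0.0] rows>=2.0
```

>>> drive_tool(slide=[[0.002,0.009,0.15],[0.002,0.009,0.3],[0.002,0.009,0.45],[0.002,0.009,0.54],[0.002,0.009,0.57],[0.002,0.009,0.57],[0.002,0.009,0.57],[0.002,0.009,0.57]], dr=[[0,0,0],[0,0,0],[0,0,0],[0,0,0],[0,0,0],[0,0,0],[0,0,0],[0,0,0]])

```text
time: 21.1
eef_pos: [580.5, 81.8, 35.6]
tool_rot: [2.489, 1.914, 0.003]
wrist_force: [-0.1, 0.3, -0.9]
width: 0.342
grasp_force: 30.6
```

```bash
python3 - <<'E'
from h import *
plan([(579.1,80.6,21.2,1.31-np.pi/2)],True)
f=grab('scene'); v=f['img'][130:260,150:280,::-1]
cv2.imwrite('pics/pad3.png',cv2.resize(v,None,fx=4,fy=4,interpolation=cv2.INTER_CUBIC))
E
```

```text
now [580.5  81.8  35.6] phi -0.26 t 21.1
(579.1, 80.6, 21.2, -0.261) slide [-0.008, -0.006, 0.072] dr [0.0007, -0.0003, 0.0004] rows>=0.3
```

View pics/pad3.png

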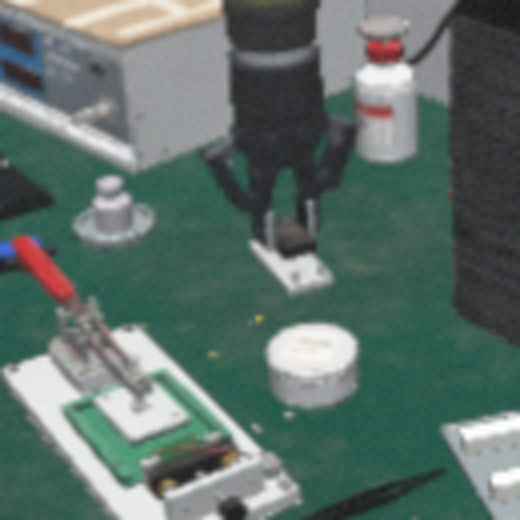

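Weight stands centred in its dish (113,215), and the pad hangs over its rest (290,238). Lowering.

>>> drive_tool(slide=[[-0.006,-0.006,0.02],[-0.006,-0.006,0.045],[-0.006,-0.006,0.06],[-0.006,-0.006,0.068],[-0.006,-0.006,0.068],[-0.006,-0.006,0.068]], dr=[[0,0,0],[0,0,0],[0,0,0],[0,0,0],[0,0,0],[0,0,0]])

```text
time: 21.75
eef_pos: [577.4, 80.9, 20.8]
tool_rot: [-2.49, -1.915, 0.001]
wrist_force: [-2.3, -0.5, 5.7]
width: 0.337
grasp_force: 32.7
```

>>> drive_tool(slide=[[0,0,0.003],[0,0,0.003],[0,0,0.003]], dr=[[0,0,0],[0,0,0],[0,0,0]])

```text
time: 22.05
eef_pos: [577.4, 80.9, 20.7]
tool_rot: [-2.49, -1.915, 0.001]
wrist_force: [-4.5, -0.5, 11.8]
width: 0.342
grasp_force: 34.0
```

>>> drive_tool(slide=[[0,0,-0.015],[0,0.008,-0.015],[0,0.008,-0.015],[0,0.008,-0.008],[0,0.008,-0.004],[0,0.008,-0.004]], dr=[[0,0,0],[0,0,0],[0,0,0],[0,0,0],[0,0,0],[0,0,0]])

```text
time: 22.65
eef_pos: [579.4, 80.5, 20.8]
tool_rot: [-2.49, -1.915, 0.0]
wrist_force: [-1.0, -0.2, 2.9]
width: 0.342
grasp_force: 31.6
```

>>> drive_tool(slide=[[0,0,0],[0,0,0],[0,0,0],[0,0,0],[0,0,0]], dr=[[0,0,0],[0,0,0],[0,0,0],[0,0,0],[0,0,0]], jaw=-0.1)

```text
time: 23.15
eef_pos: [579.4, 80.5, 20.6]
tool_rot: [-2.49, -1.916, 0.0]
wrist_force: [-1.3, 0.2, 0.9]
width: 0.55
grasp_force: 0.0
```

>>> drive_tool(slide=[[0,0,-0.03],[0,0,-0.1],[0,0,-0.3],[0,0,-0.5],[0,0,-0.75],[0,0,-0.9],[0,0,-0.9]], dr=[[0,0,0],[0,0,0],[0,0,0],[0,0,0],[0,0,0],[0,0,0],[0,0,0]])

```text
time: 23.85
eef_pos: [582.8, 81.0, 207.7]
tool_rot: [2.486, 1.912, 0.014]
wrist_force: [0.1, -1.0, -0.1]
width: 0.547
grasp_force: 0.0
```

```bash
python3 - <<'E'
from h import *
f=avg('top'); g=f['img']; s=manip.grab_frame('scene')
d=g[...,1]-g[...,0]; nb=(d<18)&(g.min(2)>125)&(g[...,0]-g[...,2]<40)
# plate: light, enclosed by darker border; print coarse crop for view with scene pad-rest crop
t=cv2.resize(g[222:262,348:394].astype(np.uint8)[:,:,::-1],None,fx=8,fy=8,interpolation=cv2.INTER_NEAREST)
c=cv2.resize(s['img'][245:305,275:340,::-1],None,fx=6,fy=6,interpolation=cv2.INTER_NEAREST)
w=cv2.resize(s['img'][165:215,190:260,::-1],None,fx=4,fy=4,interpolation=cv2.INTER_CUBIC)
w2=cv2.resize(g[185:235,200:265].astype(np.uint8)[:,:,::-1],None,fx=4,fy=4,interpolation=cv2.INTER_CUBIC)
O=np.zeros((600,770,3),np.uint8);O[:320,:368]=t;O[:360,375:765]=c;O[365:565,:280]=w;O[365:565,300:560]=w2
cv2.imwrite('pics/stack2.png',O)
plan([(490,-60,200,.1),(470,-230,200,.34),(453,-395,150,.35)],True)
E
```

```text
now [578.3  80.4 199.4] phi -0.259 t 24.1
(490, -60, 200, 0.1) slide [-0.792, -0.247, -0.002] dr [-0.0008, 0.0002, -0.1144] rows>=3.3 
(470, -230, 200, 0.34) slide [-0.836, -0.184, 0.0] dr [0.0, 0.0, -0.0764] rows>=3.4 
(453, -395, 150, 0.35) slide [-0.749, -0.355, 0.25] dr [0.0, 0.0, -0.0032] rows>=3.5
```

View pics/stack2.png

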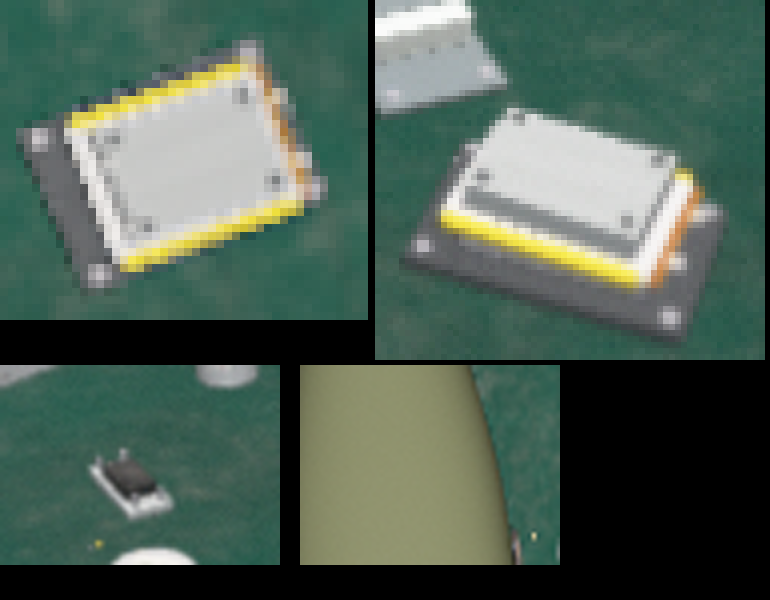

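Screws on the plate in the top crop are at (110,138), (243,95), (275,182) and (148,227). In the scene crop they are at (518,117), (657,160), (481,176) and (627,218). The pad lies on its rest between the dowels. I'll cast the plate centre from the screws in both views.

```bash
python3 - <<'E'
from h import *
f=manip.grab_frame('top'); s=manip.grab_frame('scene')
a=np.array([(110,138),(243,95),(275,182),(148,227)])/8-.5+[348,222]
b=(np.array([(518,117),(657,160),(627,218),(481,176)])-[375,0])/6-.5+[275,245]
for n,F,q in(('top',f,a),('scene',s,b)):
    p=onz(F,q,41.5)[:,:2]; print(n,p.round(1).tolist(),'c',p.mean(0).round(1))
    for i,j in((0,1),(1,2),(2,3),(3,0)): v=p[j]-p[i]; print(round(np.hypot(*v),1),round(np.arctan2(v[1],v[0])%np.pi,3))
E
```

```text
top [[461.5, -361.6], [480.8, -417.5], [444.7, -429.7], [424.8, -376.5]] c [ 452.9 -396.3]
59.2 1.903
38.1 0.326
56.8 1.929
39.7 0.385
scene [[461.8, -359.8], [480.9, -414.3], [447.1, -426.5], [425.4, -372.6]] c [ 453.8 -393.3]
57.8 1.908
35.9 0.345
58.1 1.954
38.6 0.338
```

>>> drive_tool(slide=[[-0.3,-0.09,0],[-0.55,-0.17,0],[-0.792,-0.247,0],[-0.792,-0.247,0],[-0.792,-0.247,0],[-0.792,-0.247,0]], dr=[[0,0,-0.04],[0,0,-0.08],[0,0,-0.114],[0,0,-0.114],[0,0,-0.114],[0,0,-0.114]], jaw=-0.6)

```text
time: 24.8
eef_pos: [491.4, -59.6, 200.5]
tool_rot: [-2.11, -2.327, -0.001]
wrist_force: [-0.1, -0.3, 1.1]
width: 0.8
grasp_force: 0.0
```

>>> drive_tool(slide=[[-0.836,-0.184,0],[-0.836,-0.184,0],[-0.836,-0.184,0],[-0.836,-0.184,0],[-0.836,-0.184,0],[-0.836,-0.184,0]], dr=[[0,0,-0.076],[0,0,-0.076],[0,0,-0.076],[0,0,-0.076],[0,0,-0.076],[0,0,-0.076]])

```text
time: 25.4
eef_pos: [471.8, -229.3, 200.2]
tool_rot: [-1.816, -2.562, -0.001]
wrist_force: [0.3, 1.1, 0.1]
width: 0.802
grasp_force: 0.0
```

>>> drive_tool(slide=[[-0.749,-0.355,0.25],[-0.749,-0.355,0.25],[-0.749,-0.355,0.25],[-0.749,-0.355,0.25],[-0.749,-0.355,0.25],[-0.749,-0.355,0.25],[-0.749,-0.355,0.25],[-0.749,-0.355,0.25]], dr=[[0,0,-0.003],[0,0,-0.003],[0,0,-0.003],[0,0,-0.003],[0,0,-0.003],[0,0,-0.003],[0,0,-0.003],[0,0,-0.003]])

```text
time: 26.2
eef_pos: [454.4, -393.3, 151.3]
tool_rot: [1.801, 2.573, 0.0]
wrist_force: [0.0, -0.5, -0.2]
width: 0.799
grasp_force: 0.0
```

```bash
python3 - <<'E'
from h import *
plan([(453,-395,60,.35)],True)
E
```

```text
now [ 454.4 -393.3  151.3] phi 0.349 t 26.2
(453, -395, 60, 0.35) slide [-0.005, -0.01, 0.456] dr [0.0002, 0.0001, -0.0003] rows>=1.8
```

>>> drive_tool(slide=[[-0.003,-0.008,0.15],[-0.003,-0.008,0.3],[-0.003,-0.008,0.42],[-0.003,-0.008,0.45],[-0.003,-0.008,0.45],[-0.003,-0.008,0.45],[-0.003,-0.008,0.45]], dr=[[0,0,0],[0,0,0],[0,0,0],[0,0,0],[0,0,0],[0,0,0],[0,0,0]])

```text
time: 26.9
eef_pos: [453.4, -396.6, 62.4]
tool_rot: [1.803, 2.57, -0.0]
wrist_force: [1.0, -0.1, 0.0]
width: 0.8
grasp_force: 0.0
```

```bash
python3 - <<'E'
from h import *
plan([(453.3,-395,39,.35)],True)
E
```

```text
now [ 453.4 -396.6   62.4] phi 0.347 t 26.9
(453.3, -395, 39, 0.35) slide [0.008, 0.002, 0.117] dr [0.0004, 0.0008, -0.0009] rows>=0.5
```

>>> drive_tool(slide=[[0.006,0.004,0.04],[0.006,0.004,0.08],[0.006,0.004,0.105],[0.006,0.004,0.113],[0.006,0.004,0.113],[0.006,0.004,0.113]], dr=[[0,0,0],[0,0,0],[0,0,0],[0,0,0],[0,0,0],[0,0,0]])

```text
time: 27.5
eef_pos: [452.6, -394.6, 38.1]
tool_rot: [-1.805, -2.571, 0.0]
wrist_force: [0.5, 0.6, 1.4]
width: 0.796
grasp_force: 0.0
```

>>> drive_tool(slide=[[0,0,0],[0,0,0],[0,0,0],[0,0,0],[0,0,0],[0,0,0]], dr=[[0,0,0],[0,0,0],[0,0,0],[0,0,0],[0,0,0],[0,0,0]], jaw=1, newtons=40)

```text
time: 28.1
eef_pos: [452.9, -394.8, 38.7]
tool_rot: [1.804, 2.571, -0.0]
wrist_force: [-1.2, 0.4, 4.9]
width: 0.574
grasp_force: 42.6
```

>>> drive_tool(slide=[[0,0,-0.03],[0,0,-0.1],[0,0,-0.25],[0,0,-0.45],[0,0,-0.65],[0,0,-0.8],[0,0,-0.8],[0,0,-0.8]], dr=[[0,0,0],[0,0,0],[0,0,0],[0,0,0],[0,0,0],[0,0,0],[0,0,0],[0,0,0]])

```text
time: 28.9
eef_pos: [452.8, -394.7, 199.1]
tool_rot: [1.804, 2.57, -0.0]
wrist_force: [-0.2, -0.7, -1.6]
width: 0.571
grasp_force: 41.9
```

```bash
python3 - <<'E'
from h import *
plan([(470,-225,200,.2),(490,-40,200,.1),(490,140,200,0),(485,300,200,-.07),(472.7,388.7,150,1.502-np.pi/2)],True)
f=manip.grab_frame('top'); g=f['img'].astype(float)
# check pad on rest (arm away)
m=np.zeros(g.shape[:2],np.uint8); m[186:222,212:250]=(g.max(2)<90)[186:222,212:250]&((g[...,1]-g[...,0])<18)[186:222,212:250]
m=cv2.morphologyEx(m,cv2.MORPH_OPEN,np.ones((2,2),np.uint8)); 
print('pad',m.sum(), rect(f,m,22))
E
```

```text
now [ 452.8 -394.7  199.1] phi 0.347 t 28.9
(470, -225, 200, 0.2) slide [0.769, 0.369, -0.005] dr [0.0003, 0.0005, 0.0468] rows>=3.4 
(490, -40, 200, 0.1) slide [0.887, 0.282, 0.0] dr [0.0, 0.0, 0.0318] rows>=3.7 
(490, 140, 200, 0) slide [0.896, 0.09, 0.0] dr [0.0, 0.0, 0.0318] rows>=3.6 
(485, 300, 200, -0.07) slide [0.8, -0.025, 0.0] dr [0.0, 0.0, 0.0223] rows>=3.2 
(472.7, 388.7, 150, -0.069) slide [0.438, -0.092, 0.25] dr [0.0, 0.0, -0.0004] rows>=2.1 
pad 53 {'c': array([563.7,  63.8]), 'm': array([563.6,  62.2]), 'wh': array([33.5, 16.6]), 'yaw_long': -1.55}
```

>>> drive_tool(slide=[[0.15,0.07,0],[0.3,0.145,0],[0.46,0.22,0],[0.62,0.3,0],[0.769,0.369,0],[0.769,0.369,0]], dr=[[0,0,0.015],[0,0,0.03],[0,0,0.047],[0,0,0.047],[0,0,0.047],[0,0,0.047]])

```text
time: 29.55
eef_pos: [468.2, -220.8, 196.2]
tool_rot: [-1.981, -2.432, -0.0]
wrist_force: [-0.2, -0.0, -0.8]
width: 0.571
grasp_force: 41.9
```

>>> drive_tool(slide=[[0.18,0.06,0],[0.36,0.115,0],[0.54,0.17,0],[0.72,0.23,0],[0.887,0.282,0],[0.887,0.282,0]], dr=[[0,0,0.01],[0,0,0.02],[0,0,0.032],[0,0,0.032],[0,0,0.032],[0,0,0.032]])

```text
time: 30.15
eef_pos: [489.2, -36.8, 196.7]
tool_rot: [-2.102, -2.331, 0.001]
wrist_force: [-0.8, -0.5, -0.4]
width: 0.571
grasp_force: 41.9
```

>>> drive_tool(slide=[[0.18,0.02,0],[0.36,0.035,0],[0.54,0.055,0],[0.72,0.07,0],[0.896,0.09,0],[0.896,0.09,0]], dr=[[0,0,0.01],[0,0,0.02],[0,0,0.032],[0,0,0.032],[0,0,0.032],[0,0,0.032]])

```text
time: 30.75
eef_pos: [489.9, 142.5, 196.9]
tool_rot: [-2.218, -2.223, 0.001]
wrist_force: [0.9, 0.2, -1.0]
width: 0.575
grasp_force: 41.9
```

>>> drive_tool(slide=[[0.18,-0.005,0],[0.36,-0.01,0],[0.54,-0.015,0],[0.7,-0.02,0],[0.8,-0.025,0],[0.8,-0.025,0]], dr=[[0,0,0.01],[0,0,0.02],[0,0,0.022],[0,0,0.022],[0,0,0.022],[0,0,0.022]])

```text
time: 31.35
eef_pos: [485.6, 300.9, 196.8]
tool_rot: [-2.297, -2.143, 0.002]
wrist_force: [-0.2, -0.3, -1.4]
width: 0.573
grasp_force: 41.9
```

>>> drive_tool(slide=[[0.15,-0.03,0.08],[0.3,-0.06,0.16],[0.438,-0.092,0.25],[0.438,-0.092,0.25],[0.438,-0.092,0.25],[0.438,-0.092,0.25],[0.438,-0.092,0.25]], dr=[[0,0,0],[0,0,0],[0,0,0],[0,0,0],[0,0,0],[0,0,0],[0,0,0]])

```text
time: 32.05
eef_pos: [474.1, 387.8, 148.8]
tool_rot: [2.3, 2.139, 0.001]
wrist_force: [0.1, -0.1, -1.3]
width: 0.573
grasp_force: 42.0
```

```bash
python3 - <<'E'
from h import *
plan([(472.7,388.7,40,1.502-np.pi/2)],True)
E
```

```text
now [474.1 387.8 148.8] phi -0.073 t 32.0
(472.7, 388.7, 40, -0.069) slide [0.004, -0.008, 0.544] dr [0.0002, -0.0, -0.0012] rows>=2.2
```

>>> drive_tool(slide=[[0,-0.005,0.15],[0,-0.005,0.3],[0,-0.005,0.45],[0,-0.005,0.55],[0,-0.005,0.56],[0,-0.005,0.56],[0,-0.005,0.56],[0,-0.005,0.56]], dr=[[0,0,0],[0,0,0],[0,0,0],[0,0,0],[0,0,0],[0,0,0],[0,0,0],[0,0,0]])

```text
time: 32.85
eef_pos: [473.4, 389.9, 37.9]
tool_rot: [2.299, 2.141, 0.004]
wrist_force: [-0.1, -0.4, -1.3]
width: 0.57
grasp_force: 42.0
```

```bash
python3 - <<'E'
from h import *
manip.grab_frame('top');manip.grab_frame('top')
plan([(472.7,388.7,22,1.502-np.pi/2)],True)
E
```

```text
now [473.  389.7  37.4] phi -0.071 t 33.0
(472.7, 388.7, 22, -0.069) slide [-0.005, -0.001, 0.077] dr [0.0005, -0.0004, -0.0007] rows>=0.3
```

>>> drive_tool(slide=[[-0.003,0,0.03],[-0.003,0,0.055],[-0.003,0,0.072],[-0.003,0,0.072],[-0.003,0,0.072]], dr=[[0,0,0],[0,0,0],[0,0,0],[0,0,0],[0,0,0]])

```text
time: 33.45
eef_pos: [472.0, 388.5, 21.3]
tool_rot: [-2.299, -2.141, 0.001]
wrist_force: [-0.6, -0.4, -1.2]
width: 0.573
grasp_force: 42.0
```

>>> drive_tool(slide=[[0,0,0.005],[0,0,0.005],[0,0,0.005]], dr=[[0,0,0],[0,0,0],[0,0,0]])

```text
time: 33.75
eef_pos: [472.1, 388.5, 21.2]
tool_rot: [-2.299, -2.141, 0.0]
wrist_force: [-2.7, -1.7, 5.7]
width: 0.576
grasp_force: 42.7
```

>>> drive_tool(slide=[[0,0,0],[0,0,0],[0,0,0],[0,0,0],[0,0,0]], dr=[[0,0,0],[0,0,0],[0,0,0],[0,0,0],[0,0,0]], jaw=-0.5)

```text
time: 34.25
eef_pos: [472.2, 388.6, 20.6]
tool_rot: [-2.299, -2.141, 0.0]
wrist_force: [-0.4, -0.4, 0.3]
width: 0.749
grasp_force: 0.0
```

>>> drive_tool(slide=[[0,0,-0.03],[0,0,-0.1],[0,0,-0.3],[0,0,-0.5],[0,0,-0.75],[0,0,-0.9],[0,0,-0.9],[0,0,-0.9]], dr=[[0,0,0],[0,0,0],[0,0,0],[0,0,0],[0,0,0],[0,0,0],[0,0,0],[0,0,0]])

```text
time: 35.05
eef_pos: [472.8, 389.0, 202.7]
tool_rot: [2.299, 2.141, 0.005]
wrist_force: [-0.9, 0.6, -0.5]
width: 0.749
grasp_force: 0.0
```

```bash
python3 - <<'E'
from h import *
f=avg('top'); g=f['img']; hsv=cv2.cvtColor(g.astype(np.uint8),cv2.COLOR_RGB2HSV).astype(int)
yel=((hsv[...,0]>18)&(hsv[...,0]<35)&(hsv[...,1]>110))
m=np.zeros(yel.shape,np.uint8); m[222:262,348:394]=yel[222:262,348:394]
n,l,st,ce=cv2.connectedComponentsWithStats(m)
for i in range(1,n):
    if st[i,4]>8: print('yellow',st[i,4],rect(f,l==i,27.5))
# cell body hull incl. light/yellow excluding foot: bright mask
br=(g.max(2)>140)&((g[...,1]-g[...,0])<18); m[:]=0; m[222:262,348:394]=br[222:262,348:394]
m=cv2.morphologyEx(m,cv2.MORPH_OPEN,np.ones((3,3),np.uint8)); print('cell all',m.sum(),rect(f,m,27.5))
m[:]=0; m[186:222,212:250]=((g.max(2)<120)&((g[...,1]-g[...,0])<18))[186:222,212:250]
m=cv2.morphologyEx(m,cv2.MORPH_OPEN,np.ones((3,3),np.uint8)); print('pad',m.sum(), rect(f,m,22) if m.sum()>9 else '')
t=cv2.resize(g[222:262,348:394].astype(np.uint8)[:,:,::-1],None,fx=8,fy=8,interpolation=cv2.INTER_NEAREST)
s=manip.grab_frame('scene')['img'][:,:,::-1]
w=cv2.resize(s[130:220,110:240],None,fx=4,fy=4,interpolation=cv2.INTER_CUBIC)[:,:400]
w2=cv2.resize(g[185:235,200:265].astype(np.uint8)[:,:,::-1],None,fx=5,fy=5,interpolation=cv2.INTER_CUBIC)
O=np.zeros((600,790,3),np.uint8);O[:320,:368]=t;O[:360,380:780]=w;O[330:580,:325]=w2
c=cv2.resize(s[250:305,270:345],None,fx=4,fy=4,interpolation=cv2.INTER_NEAREST);O[370:590,380:680]=c
cv2.imwrite('pics/stack3.png',O)
plan([(490,200,200,-.0),(490,20,200,.1),(475,-160,200,.3),(460,-330,180,.35),(452.3,-395,130,.35)],True)
E
```

```text
yellow 35 {'c': array([ 481.7, -384.2]), 'm': array([ 481.5, -383.8]), 'wh': array([75.2,  6.9]), 'yaw_long': -1.229}
yellow 43 {'c': array([ 422.5, -406.4]), 'm': array([ 422.5, -406.4]), 'wh': array([82.2,  8.3]), 'yaw_long': -1.214}
cell all 556 {'c': array([ 453.7, -399.3]), 'm': array([ 453.2, -398. ]), 'wh': array([96. , 71.8]), 'yaw_long': -1.229}
pad 116 {'c': array([575.2,  77.4]), 'm': array([575.4,  76.9]), 'wh': array([54.1, 30.5]), 'yaw_long': 1.309}
now [471.4 387.9 199.3] phi -0.071 t 35.3
(490, 200, 200, -0.0) slide [-0.931, 0.159, -0.002] dr [-0.0006, 0.0006, -0.0226] rows>=3.8 
(490, 20, 200, 0.1) slide [-0.9, 0.0, 0.0] dr [0.0, 0.0, -0.0318] rows>=3.6 
(475, -160, 200, 0.3) slide [-0.888, -0.164, 0.0] dr [0.0, 0.0, -0.0637] rows>=3.6 
(460, -330, 180, 0.35) slide [-0.79, -0.323, 0.1] dr [0.0, 0.0, -0.0159] rows>=3.4 
(452.3, -395, 130, 0.35) slide [-0.292, -0.148, 0.25] dr [0.0, 0.0, 0.0] rows>=1.6
```

View pics/stack3.png

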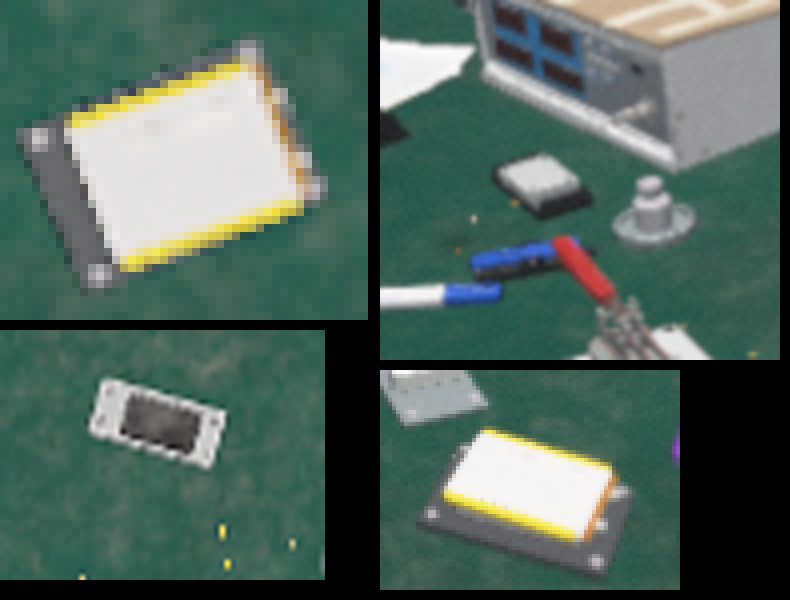

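Plate sits in the cradle (540,182), the weight is in its dish (655,215) and the pad is on its rest between the dowels. Cell is left with its tabs at −y, centre (452,−395), closing line at 0.35 rad. Returning with the jaws fully open.

>>> drive_tool(slide=[[-0.25,0.04,0],[-0.5,0.085,0],[-0.75,0.13,0],[-0.931,0.159,0],[-0.931,0.159,0],[-0.931,0.159,0]], dr=[[0,0,-0.023],[0,0,-0.023],[0,0,-0.023],[0,0,-0.023],[0,0,-0.023],[0,0,-0.023]], jaw=-1)

```text
time: 35.9
eef_pos: [490.5, 199.9, 200.2]
tool_rot: [-2.222, -2.22, 0.001]
wrist_force: [0.2, 1.1, 0.8]
width: 0.998
grasp_force: 0.0
```

>>> drive_tool(slide=[[-0.9,0,0],[-0.9,0,0],[-0.9,0,0],[-0.9,0,0],[-0.9,0,0],[-0.9,0,0]], dr=[[0,0,-0.032],[0,0,-0.032],[0,0,-0.032],[0,0,-0.032],[0,0,-0.032],[0,0,-0.032]])

```text
time: 36.5
eef_pos: [491.2, 21.4, 200.4]
tool_rot: [-2.105, -2.331, -0.001]
wrist_force: [-0.1, -0.1, -0.5]
width: 0.999
grasp_force: 0.0
```

>>> drive_tool(slide=[[-0.888,-0.164,0],[-0.888,-0.164,0],[-0.888,-0.164,0],[-0.888,-0.164,0],[-0.888,-0.164,0],[-0.888,-0.164,0]], dr=[[0,0,-0.064],[0,0,-0.064],[0,0,-0.064],[0,0,-0.064],[0,0,-0.064],[0,0,-0.064]])

```text
time: 37.1
eef_pos: [477.0, -158.3, 200.4]
tool_rot: [-1.859, -2.531, -0.001]
wrist_force: [0.5, -0.2, -0.9]
width: 1.0
grasp_force: 0.0
```

>>> drive_tool(slide=[[-0.79,-0.323,0.1],[-0.79,-0.323,0.1],[-0.79,-0.323,0.1],[-0.79,-0.323,0.1],[-0.79,-0.323,0.1],[-0.79,-0.323,0.1]], dr=[[0,0,-0.016],[0,0,-0.016],[0,0,-0.016],[0,0,-0.016],[0,0,-0.016],[0,0,-0.016]])

```text
time: 37.7
eef_pos: [462.7, -327.6, 180.3]
tool_rot: [-1.793, -2.578, -0.001]
wrist_force: [0.1, 0.3, -0.5]
width: 1.002
grasp_force: 0.0
```

>>> drive_tool(slide=[[-0.292,-0.148,0.1],[-0.292,-0.148,0.25],[-0.292,-0.148,0.4],[-0.292,-0.148,0.5],[-0.292,-0.148,0.5],[-0.292,-0.148,0.5],[-0.292,-0.148,0.5],[-0.292,-0.148,0.5]], dr=[[0,0,0],[0,0,0],[0,0,0],[0,0,0],[0,0,0],[0,0,0],[0,0,0],[0,0,0]])

```text
time: 38.5
eef_pos: [455.6, -394.8, 82.5]
tool_rot: [1.794, 2.576, -0.0]
wrist_force: [0.8, 0.2, 1.2]
width: 1.002
grasp_force: 0.0
```

```bash
python3 - <<'E'
from h import *
f=avg('top',2); g=f['img']   # plate in cradle, weight in dish, from above
m=np.zeros(g.shape[:2],np.uint8); m[212:252,118:162]=((g.min(2)>130)&((g[...,1]-g[...,0])<18))[212:252,118:162]
m=cv2.morphologyEx(m,cv2.MORPH_OPEN,np.ones((3,3),np.uint8)); print('plate',m.sum(),rect(f,m,24) if m.sum()>9 else '')
plan([(452.3,-395.3,45,.35)],True)
E
```

```text
plate 327 {'c': array([470.1, 386.5]), 'm': array([470.1, 386.4]), 'wh': array([74.4, 54.6]), 'yaw_long': 1.498}
now [ 455.1 -394.9   82. ] phi 0.354 t 38.6
(452.3, -395.3, 45, 0.35) slide [0.003, -0.014, 0.185] dr [0.0003, 0.0006, 0.0011] rows>=0.7
```

>>> drive_tool(slide=[[0.003,-0.014,0.08],[0.003,-0.014,0.15],[0.003,-0.014,0.21],[0.003,-0.014,0.22],[0.003,-0.014,0.22],[0.003,-0.014,0.22]], dr=[[0,0,0.001],[0,0,0.001],[0,0,0.001],[0,0,0.001],[0,0,0.001],[0,0,0.001]])

```text
time: 39.2
eef_pos: [451.8, -395.2, 37.0]
tool_rot: [1.8, 2.574, -0.0]
wrist_force: [0.6, -0.4, -0.6]
width: 1.002
grasp_force: 0.0
```

```bash
python3 - <<'E'
from h import *
plan([(452.3,-395.3,20.5,.35)],True)
E
```

```text
now [ 451.8 -395.2   37. ] phi 0.35 t 39.2
(452.3, -395.3, 20.5, 0.35) slide [-0.001, 0.002, 0.082] dr [0.0001, 0.0001, 0.0] rows>=0.3
```

>>> drive_tool(slide=[[0,0.002,0.03],[0,0.002,0.05],[0,0.002,0.07],[0,0.002,0.078],[0,0.002,0.078],[0,0.002,0.078]], dr=[[0,0,0],[0,0,0],[0,0,0],[0,0,0],[0,0,0],[0,0,0]])

```text
time: 39.8
eef_pos: [451.9, -394.8, 21.1]
tool_rot: [-1.801, -2.574, -0.0]
wrist_force: [0.7, 0.8, -0.2]
width: 0.998
grasp_force: 0.0
```

>>> drive_tool(slide=[[0,0,0],[0,0,0],[0,0,0],[0,0,0],[0,0,0],[0,0,0]], dr=[[0,0,0],[0,0,0],[0,0,0],[0,0,0],[0,0,0],[0,0,0]], jaw=1, newtons=30)

```text
time: 40.4
eef_pos: [452.1, -395.0, 21.6]
tool_rot: [1.8, 2.574, -0.0]
wrist_force: [-0.9, 1.2, 5.4]
width: 0.751
grasp_force: 33.6
```

Gripped at 64 mm. Lift, then carry to the rest.

>>> drive_tool(slide=[[0,0,-0.02],[0,0,-0.06],[0,0,-0.15],[0,0,-0.3],[0,0,-0.45],[0,0,-0.5],[0,0,-0.5],[0,0,-0.5]], dr=[[0,0,0],[0,0,0],[0,0,0],[0,0,0],[0,0,0],[0,0,0],[0,0,0],[0,0,0]])

```text
time: 41.2
eef_pos: [451.4, -394.4, 120.1]
tool_rot: [-1.8, -2.574, -0.0]
wrist_force: [-0.1, 0.5, -1.2]
width: 0.743
grasp_force: 33.3
```

```bash
python3 - <<'E'
from h import *
plan([(480,-320,120,0),(508.8,-248.3,100,-.418)],True)
s=manip.grab_frame('scene')['img'][:,:,::-1]
cv2.imwrite('pics/cell.png',cv2.resize(s[190:310,240:370],None,fx=4,fy=4,interpolation=cv2.INTER_CUBIC))
E
```

```text
now [ 451.4 -394.4  120.1] phi 0.35 t 41.2
(480, -320, 120, 0) slide [0.301, 0.262, 0.001] dr [-0.0002, -0.0003, 0.1114] rows>=2.3 
(508.8, -248.3, 100, -0.418) slide [0.358, 0.144, 0.1] dr [0.0, 0.0, 0.1331] rows>=2.8
```

View pics/cell.png

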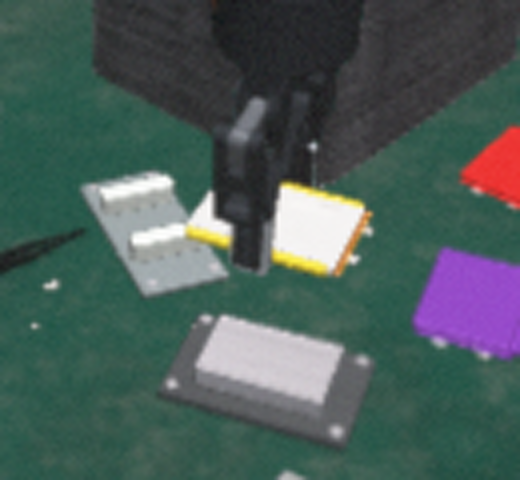

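The yellow-edged cell is held level (280,235), and the base is empty. Carrying it to the white-railed rest.

>>> drive_tool(slide=[[0.08,0.07,0],[0.16,0.14,0],[0.24,0.21,0],[0.301,0.262,0],[0.301,0.262,0],[0.301,0.262,0]], dr=[[0,0,0.03],[0,0,0.06],[0,0,0.09],[0,0,0.111],[0,0,0.111],[0,0,0.111]])

```text
time: 41.85
eef_pos: [479.8, -319.9, 119.8]
tool_rot: [-2.216, -2.224, 0.001]
wrist_force: [-0.1, -0.1, -1.1]
width: 0.749
grasp_force: 33.3
```

>>> drive_tool(slide=[[0.09,0.035,0.02],[0.18,0.07,0.05],[0.27,0.11,0.08],[0.358,0.144,0.1],[0.358,0.144,0.2],[0.358,0.144,0.3],[0.358,0.144,0.3],[0.358,0.144,0.3],[0.358,0.144,0.3]], dr=[[0,0,0.03],[0,0,0.07],[0,0,0.1],[0,0,0.133],[0,0,0.133],[0,0,0.133],[0,0,0.133],[0,0,0.133],[0,0,0.133]])

```text
time: 42.75
eef_pos: [509.5, -249.5, 61.9]
tool_rot: [2.632, 1.713, 0.001]
wrist_force: [0.5, -0.3, -1.8]
width: 0.749
grasp_force: 33.5
```

```bash
python3 - <<'E'
from h import *
manip.grab_frame('top');manip.grab_frame('top')
plan([(508.8,-248.3,23.5,-.418)],True)
E
```

```text
now [ 509.8 -249.4   62.1] phi -0.417 t 42.9
(508.8, -248.3, 23.5, -0.418) slide [0.003, -0.007, 0.193] dr [0.0006, 0.0, 0.0004] rows>=0.8
```

>>> drive_tool(slide=[[0.003,-0.005,0.06],[0.003,-0.005,0.12],[0.003,-0.005,0.16],[0.003,-0.005,0.185],[0.003,-0.005,0.19],[0.003,-0.005,0.19],[0.003,-0.005,0.19]], dr=[[0,0,0],[0,0,0],[0,0,0],[0,0,0],[0,0,0],[0,0,0],[0,0,0]])

```text
time: 43.55
eef_pos: [508.7, -247.9, 23.4]
tool_rot: [2.632, 1.714, 0.0]
wrist_force: [-0.2, 0.0, -0.3]
width: 0.748
grasp_force: 33.5
```

>>> drive_tool(slide=[[0,0,0.005],[0,0,0.005],[0,0,0.005]], dr=[[0,0,0],[0,0,0],[0,0,0]])

```text
time: 43.85
eef_pos: [508.6, -247.8, 22.3]
tool_rot: [2.632, 1.714, 0.0]
wrist_force: [0.4, 0.9, -0.5]
width: 0.748
grasp_force: 33.5
```

>>> drive_tool(slide=[[0,0,0.004],[0,0,0.004],[0,0,0.004]], dr=[[0,0,0],[0,0,0],[0,0,0]])

```text
time: 44.15
eef_pos: [508.6, -247.8, 21.6]
tool_rot: [2.632, 1.714, 0.0]
wrist_force: [0.2, 1.2, 3.6]
width: 0.75
grasp_force: 33.8
```

Contact at the expected height. Releasing and lifting.

>>> drive_tool(slide=[[0,0,0],[0,0,0],[0,0,0],[0,0,0],[0,0,0]], dr=[[0,0,0],[0,0,0],[0,0,0],[0,0,0],[0,0,0]], jaw=-1)

```text
time: 44.65
eef_pos: [508.4, -247.7, 21.2]
tool_rot: [-2.633, -1.714, 0.0]
wrist_force: [-0.0, -0.1, 0.5]
width: 0.996
grasp_force: 0.0
```

>>> drive_tool(slide=[[0,0,-0.02],[0,0,-0.06],[0,0,-0.15],[0,0,-0.3],[0,0,-0.5],[0,0,-0.7],[0,0,-0.9],[0,0,-0.9],[0,0,-0.9]], dr=[[0,0,0],[0,0,0],[0,0,0],[0,0,0],[0,0,0],[0,0,0],[0,0,0],[0,0,0],[0,0,0]])

```text
time: 45.55
eef_pos: [509.3, -248.1, 203.1]
tool_rot: [2.63, 1.713, 0.003]
wrist_force: [-0.3, 0.4, -0.7]
width: 0.997
grasp_force: 0.0
```

>>> drive_tool(slide=[[-0.8,-0.4,0],[-0.8,-0.4,0],[-0.8,-0.4,0],[-0.8,-0.4,0],[-0.8,-0.4,0],[-0.8,-0.4,0],[-0.8,-0.4,0],[-0.8,-0.4,0]], dr=[[0,0,0],[0,0,0],[0,0,0],[0,0,0],[0,0,0],[0,0,0],[0,0,0],[0,0,0]])

```text
time: 46.35
eef_pos: [371.3, -360.8, 200.9]
tool_rot: [-2.631, -1.716, -0.0]
wrist_force: [0.0, 0.6, 0.1]
width: 1.002
grasp_force: 0.0
```

```bash
python3 - <<'E'
from h import *
f=avg('top'); g=f['img']; G=g.astype(np.uint8)[:,:,::-1]; s=manip.grab_frame('scene')['img'][:,:,::-1]
hsv=cv2.cvtColor(g.astype(np.uint8),cv2.COLOR_RGB2HSV).astype(int)
yel=((hsv[...,0]>18)&(hsv[...,0]<35)&(hsv[...,1]>110)); m=np.zeros(yel.shape,np.uint8); m[200:255,300:352]=yel[200:255,300:352]
n,l,st,ce=cv2.connectedComponentsWithStats(m)
for i in range(1,n):
    if st[i,4]>8: print('yellow',rect(f,l==i,27.5))
m[:]=0; m[208:236,168:197]=((g[...,1]-g[...,0])<18)[208:236,168:197]; 
O=np.zeros((600,800,3),np.uint8)
O[:234]=cv2.resize(G[190:275,110:400],(800,234),interpolation=cv2.INTER_CUBIC)
O[236:596,:534]=cv2.resize(s[160:305,130:345],(534,360),interpolation=cv2.INTER_CUBIC)
O[240:400,540:780]=cv2.resize(G[206:238,158:206],None,fx=5,fy=5,interpolation=cv2.INTER_NEAREST)
cv2.imwrite('pics/final.png',O); print(manip.sense()['eef_pos'])
E
```

```text
yellow {'c': array([ 535.1, -261.6]), 'm': array([ 534.4, -263.3]), 'wh': array([81.1,  7.9]), 'yaw_long': 1.156}
yellow {'c': array([ 476.9, -235.9]), 'm': array([ 477.6, -234.6]), 'wh': array([77.5,  8.9]), 'yaw_long': 1.146}
[ 371.03653237 -361.26818712  201.24902215]
```

View pics/final.png

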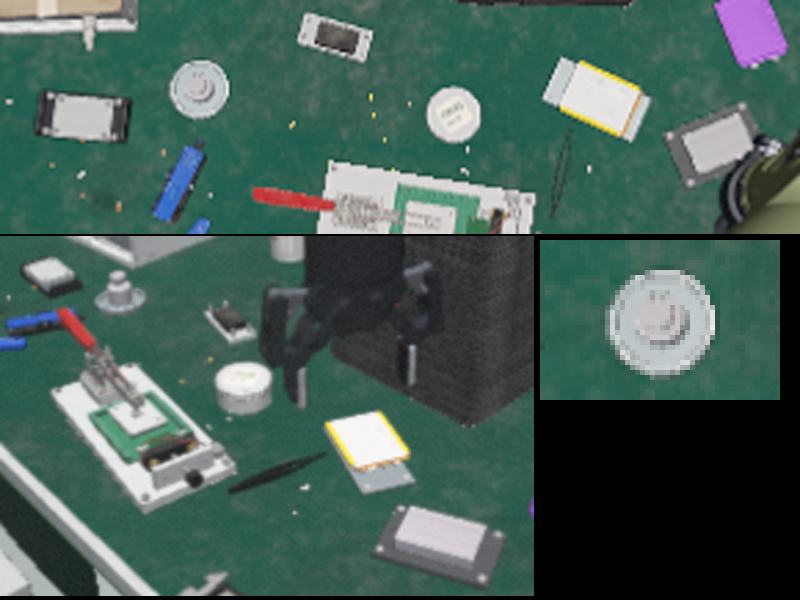

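The final view shows all four pieces on their rests: weight (198,88), pad (335,36), plate (83,116) and cell (600,98). The tin is untouched at (453,113) and the arm is clear.

```bash
python3 -c "
from station import manip
print(manip.sign_off())"
```

```text
the job is handed in; nothing more can be done
None
```

The stack is apart and the job handed in at about 47 s: weight, pad, plate and cell went in that order onto their own rests, each measuring within about 5 mm of centre except the weight, which I judged centred by eye, and the tin was not touched.

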